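Count along the lane rack by touch and slide the caramel pot into the third lane

TASK

With the fingertips closed together, run them lightly along the top of the wire rack's sprung back rail, keeping in touch with it, from the first gap (the left, blue-capped end) over the second to the third gap and no further, counting the gaps as you go. Then push the yellow-lidded dessert pot along the table into that third gap from the front until it stands fully home against the backstop, and take the hand away. Slide the pot upright, never lift it or tip it, and leave the pots already in the rack and the ramekin where they are.

Things in the scene. Friction and masses are not known exactly. Their poses are not given: they have to be found in the camera images.
- rack: Fixed white-coated wire lane rack (sizes in mm), 432 wide (y), 45 high; x to its back, away from the robot, y to its left end, z up; origin on the table below the back wires. Seven 6 mm wire dividers at y = 216, 144, 72, 0, -72, -144, -216 from x = 0 to rounded noses at x = -91 part six lanes (gaps), 66 clear, open to the front (-x). Backstop wires across the back: front at x = -3. No floor: pots slide on the table.
- rail: The rack's straight grey back rail, 16 mm in diameter, along the rack's y; origin at its middle, 80 mm above the rack's origin, top 88 mm above the table. Blue cap at the left end, grey cap at the right. A black sloped collar (20 mm across, 16 long) sits over each divider: a small bump between gaps. Sprung: it yields straight down up to 8 mm, 2 N to start and 0.8 N more per mm, and springs back.
- gap1 (a point): Point on the table in the first gap from the left (the blue-capped end): rack x = -30, y = 180 mm, where the middle of a pot home against the backstop stands. The blue-lidded pot is there. The rail passes 30 mm behind it, 88 mm up.
- gap3 (a point): Point on the table in the third gap from the left: rack x = -30, y = 36 mm, where the middle of a pot stands when home against the backstop. The gap is empty at the start.
- caramel_pot: The part to push: brown dessert pot with a yellow foil lid, an upright cylinder 54 mm in diameter, 44 high, 80 to 155 g; a thin foil tab sticks out 7 mm at the lid. Origin: centre of its underside, z up. Loose on the table in front of the rack, its middle 145 to 170 mm before the rack's back line, left or right of the third gap. Slides under about 1 N; pushed low it stays upright.
- ramekin: Bystander: an open steel ramekin, 60 mm across the rim, 38 mm high, loose on the table in front of the rack, on the other side of the third gap from the yellow-lidded pot. Origin at the centre of its underside.
- blue_pot: Bystander: a loose pot like the yellow one with a blue lid, home in the first gap. Origin at the centre of its underside.
- red_pot: Bystander: a loose pot with a red lid, home in the fifth gap. Origin at the centre of its underside.
There are look-alikes about, which are no part of the job. What is shaped like the caramel_pot but turquoise is not meant.

How it is judged:
By the outcome, as a careful person would: the job done as asked, in the order asked, and still so for the second after the job is handed in, with the robot touching nothing.
It also fails if it takes over 72 s, if anything falls off the work surface, if the arm or the gripper's body presses on something with over 40 N, if the wrist force passes 120 N, or if a joint passes its speed limit or range.

ROBOT

A 6-joint arm with a two-finger parallel gripper is mounted at the origin on the work surface. World frame = base frame: x ahead of the robot, y to its left, z up, the work surface at z = 0. Lengths are in m, angles in degrees, forces in N, time in s.
With the tool pointing down it reaches from about 0.25 to 0.725 m from the base axis. Payload 9.7 kg.
Tool frame: the origin (TCP) lies at the very end of the fingers, on their centre line; the grasp point (between the pads) lies 19 mm behind it; z points along the fingers, y is the direction in which the jaws open and shut (so a half turn about z gives the same grasp; the last joint's range is limited). The gripper opens to 85 mm and grips with 20 to 120 N. Pads are 22 mm wide; open, the fingers measure 114 mm over their backs; the gripper's body (76 mm by 85 mm) begins 54 mm behind the grasp point. The pads swing forward as they close: fully open they stand 13 mm farther back than shut.
Start: joints at [-68.125, 4.979, 10.078, 95.1, 0, 90], TCP at [0.205, -0.51, 0.231] pointing down, gripper open.
Joint ranges: [-179.16, 179.16], [-48.56, 103.87], [-65.8, 70.77], [-126.05, 130.52], [-82.76, 87.17], [-180, 180]. Speed limits (degrees/s): [127.2, 127.2, 147.25, 180, 180, 180].

INTERFACE

Orientations are given as [roll, pitch, yaw] about the fixed x, y, z axes, in that order (R = Rz(yaw) Ry(pitch) Rx(roll)).
In Python, from rig import manip gives the robot as it stands.
- The arm moves only by the shell command python3 -m crank 'ROWS'. ROWS is JSON, a list of rows, each an object of numbers: "rx", "ry", "rz": the turn, a rotation vector about the tool's x, y, z in degrees; "tx", "ty", "tz": the shift along the tool's x, y, z in m; "fingers": the opening, from -1 (shut) to 1 (fully open), so that 0 is half open. In form: [{"rx": .., "ry": .., "rz": .., "tx": .., "ty": .., "tz": .., "fingers": ..}, ...]. A call has exactly 8 rows; each row shifts and turns the commanded pose from where the row before left it, along the tool's axes as they then stand; what a row does not reach is not made up. A row lasts 1/12 s, in which the tool goes at most 41.7 mm and 7.16 degrees, less where a joint would pass 70% of its speed; a pose out of reach is approached as far as the arm can. A call is refused whole if a number of a shift passes 0.0417 or a number of a turn 7.16, either way. A call with a gripper value outside its range is refused whole. The fingers move at their own pace and stop on an object; the grip force is fixed at half the most. Time passes only in rows, so rows that do not move let the fingers close, or fill a call up. It gives the time, the measured TCP pose, the force and the opening at its end, in the units of the state.
- manip.sense(): the state, without advancing time (a new reading comes with each control period).
- manip.camera(name): name is "side" or "top" or "wrist"; returns the picture (400x640x3 uint8, red, green, blue); there is no depth.
- manip.camera_model(name): a dict with "fx", "fy", "cx", "cy" (pixels), "R" (3x3) and "t" (3): a world point X has camera coordinates R X + t; the wrist camera has in their place "tool_from_camera" (4x4, takes a point from camera to tool coordinates, whose origin is the TCP and whose axes are the flange's). Camera axes: x right, y down, z forward; pixel columns grow to the right and rows downward; lengths in m; the calibration is good to about 2 mm. A picture is of the moment at which its call begins: read the wrist's pose just before it. camera_model takes no time and is no camera call.
- manip.close_job(): hands the job in, once; it reports no verdict.
The state is a dict: "clock": time; "joint_positions": joint angles; "joint_vel": joint speeds; "tau": joint torques, N m; "position": TCP position; "orientation": TCP orientation; "ft_force": force on the tool from outside, world axes, zero at the start; "ft_torque": the same for the moment, N m; "finger_gap": finger opening in m.
Only numpy, scipy, OpenCV 4.12 (cv2) and the standard library are available. Lean on these libraries where they do the work, as an engineer would, in place of code of your own. Each camera call takes 0.05 s, during which the arm holds its last target.

## Working session

There is one attempt and no reset: what is moved stays moved. The work goes in short steps, Python scripts to look and compute and a shell command to move; the robot and the scene stay as the last step left them, time stands still between calls to the robot, and variables do not carry over. Pictures are saved under pics/ and viewed, and the job is handed in when it is done.

```bash
ls; mkdir -p pics
python3 - <<'E'
from rig import manip
import cv2
print(manip.sense())
for n in ("side","top","wrist"):
    im=manip.camera(n); cv2.imwrite(f"pics/{n}0.png",im[:,:,::-1])
    print(n,manip.camera_model(n))
E
```

```text
pics
{'clock': 0.0, 'joint_positions': array([-6.81251486e+01,  5.01220979e+00,  1.00353806e+01,  9.51013556e+01,
       -3.48316109e-04,  8.99981396e+01]), 'joint_vel': array([ 0.01558024,  0.11250399,  0.07363981, -0.04954273,  0.04423935,
       -0.03649399]), 'tau': array([ 1.32269747e-04, -5.20385957e+01,  4.64804471e+01,  1.63541478e-02,
       -1.01699211e-04, -8.63752632e-06]), 'position': array([ 0.20482978, -0.51018167,  0.23058074]), 'orientation': array([-1.79921815e+02,  3.45777086e-04,  2.18767122e+01]), 'ft_force': array([-0.41610307,  0.51867432,  0.16345665]), 'ft_torque': array([0.02481509, 0.02600702, 0.02282962]), 'finger_gap': 0.08536859967001281}
side {'fx': 448.16203121831614, 'fy': 448.16203121831614, 'cx': 318.15150730527716, 'cy': 203.84240965313987, 'R': array([[-0.99578373, -0.0903093 ,  0.01609331],
       [-0.07700618,  0.72763004, -0.68163376],
       [ 0.04984789, -0.67999909, -0.73151653]]), 't': array([0.5144651 , 0.08388456, 0.95605028])}
top {'fx': 410.72092976729465, 'fy': 410.72092976729465, 'cx': 321.6464209313699, 'cy': 194.32965606094115, 'R': array([[-1.17103749e-03, -9.99997962e-01,  1.64431166e-03],
       [-9.85121403e-01,  8.71028277e-04, -1.71857682e-01],
       [ 1.71855899e-01, -1.82109840e-03, -9.85120416e-01]]), 't': array([0.01475659, 0.54009276, 0.80728754])}
wrist {'fx': 321.7289806050713, 'fy': 321.7289806050713, 'cx': 324.110557996874, 'cy': 206.21745836330805, 'tool_from_camera': array([[ 7.01703558e-04, -9.48316448e-01, -3.17325419e-01,
         8.19385089e-02],
       [ 9.99999754e-01,  6.61680129e-04,  2.33896280e-04,
         4.19104508e-04],
       [-1.18397655e-05, -3.17325505e-01,  9.48316679e-01,
        -1.42943521e-01],
       [ 0.00000000e+00,  0.00000000e+00,  0.00000000e+00,
         1.00000000e+00]])}
```

View pics/top0.png

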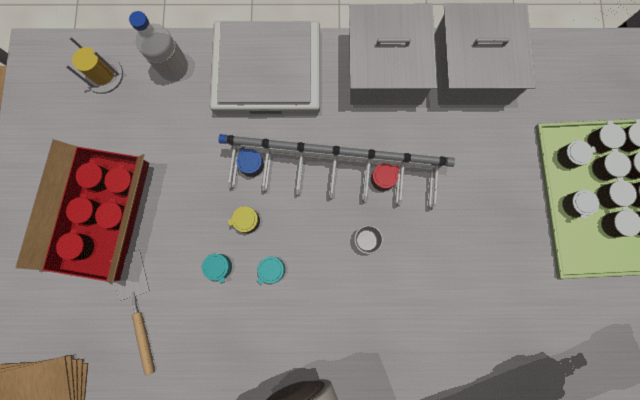

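View pics/side0.png

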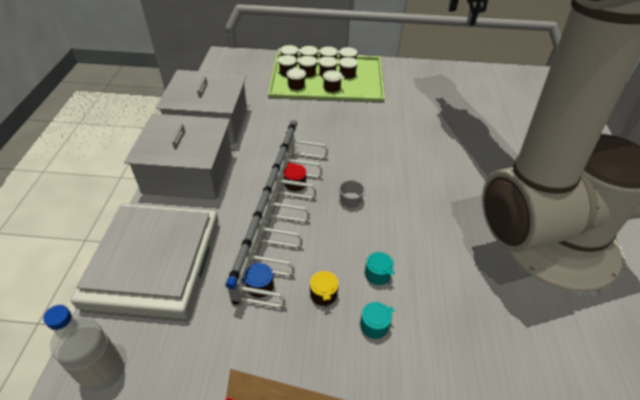

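View pics/wrist0.png

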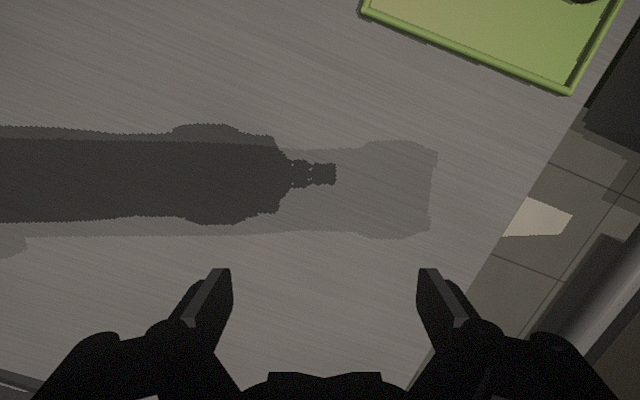

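The top view shows the rail running from the blue cap (223,139) to the grey cap (451,161). The collars are at about x = 265, 301, 336, 371 and 407. The blue pot is at (249,162), the red pot at (385,177) and the ramekin at (367,240). The pot candidates are yellow at (244,220) and turquoise at (216,267) and (270,270). Only (244,220) has a yellow lid with a brown body, so that is the one meant, and it sits left of gap 3. Next I'll measure and look at an enlarged crop.

```bash
cat > h.py <<'E'
import numpy as np, cv2
from rig import manip
def ray(n,u,v):
    m=manip.camera_model(n); R=np.array(m["R"]);t=np.array(m["t"])
    c=-R.T@t; d=R.T@np.array([(u-m["cx"])/m["fx"],(v-m["cy"])/m["fy"],1.]); return c,d
def onz(n,u,v,z):
    c,d=ray(n,u,v); return c+d*(z-c[2])/d[2]
def proj(n,X):
    m=manip.camera_model(n); q=np.array(m["R"])@np.array(X)+np.array(m["t"]); return np.array([m["fx"]*q[0]/q[2]+m["cx"],m["fy"]*q[1]/q[2]+m["cy"]])
def blobs(im,lo,hi,roi,amin=15):
    """im BGR; roi u0,v0,u1,v1"""
    hsv=cv2.cvtColor(im,cv2.COLOR_BGR2HSV); m=cv2.inRange(hsv,lo,hi); k=np.zeros_like(m); u0,v0,u1,v1=roi; k[v0:v1,u0:u1]=m[v0:v1,u0:u1]
    n,l,s,c=cv2.connectedComponentsWithStats(k); return [(int(s[i,4]),c[i].round(2).tolist(),s[i,:4].tolist()) for i in range(1,n) if s[i,4]>=amin]
E
python3 - <<'E'
from h import *
T=cv2.imread("pics/top0.png");S=cv2.imread("pics/side0.png")
Y=((20,120,90),(35,255,255));B=((105,120,40),(125,255,255));R=((0,150,60),(6,255,255));K=((0,0,0),(180,255,38))
print("yellow",blobs(T,*Y,(180,180,330,300)),blobs(S,*Y,(200,200,450,350)))
print("blue",blobs(T,*B,(200,120,300,190)),blobs(S,*B,(200,200,330,320)))
print("red",blobs(T,*R,(350,120,480,220)),blobs(S,*R,(260,140,330,210)))
print("dark",blobs(T,*K,(215,125,470,175),5))
a=cv2.resize(T[120:300,190:470],None,fx=2.85,fy=2.85,interpolation=cv2.INTER_CUBIC);cv2.imwrite("pics/crop.png",a)
E
```

```text
yellow [(532, [244.04, 219.06], [229, 207, 29, 25])] [(615, [323.81, 284.06], [310, 271, 28, 29])]
blue [(49, [221.82, 138.35], [219, 135, 7, 8]), (472, [248.6, 160.64], [237, 148, 25, 25])] [(565, [257.89, 275.45], [242, 263, 31, 25]), (102, [231.49, 282.1], [227, 276, 10, 13])]
red [] [(136, [294.36, 171.49], [284, 163, 22, 18])]
dark [(5, [299.8, 149.2], [298, 148, 4, 3]), (6, [256.33, 173.17], [254, 172, 5, 3])]
```

View pics/crop.png

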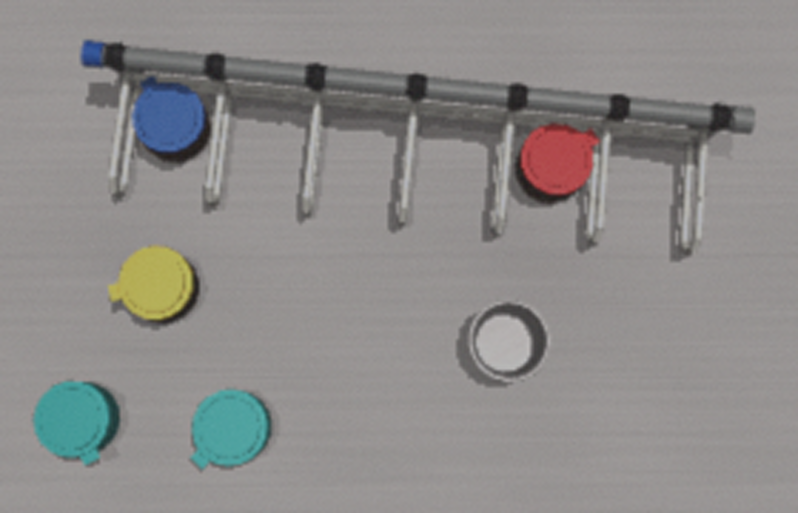

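The enlarged crop confirms the yellow pot at crop (157,283), with its tab pointing left. All seven collars are visible, from (115,56) to (720,117).

Run:
```python
from h import *
T=cv2.imread("pics/top0.png");S=cv2.imread("pics/side0.png")
cc=np.array([(115,56),(215,66),(315,76),(416,87),(517,97),(619,107),(720,117)])/2.85-(.5/2.85*0)+np.array([190,120])
P=np.array([onz("top",u,v,.083) for u,v in cc]); print(P.round(4)); print(np.linalg.norm(np.diff(P[:,:2],axis=0),axis=1).round(4))
d=(P[0]-P[-1])[:2]; d/=np.linalg.norm(d); yaw=np.degrees(np.arctan2(-d[0],d[1])); o=P.mean(0)
print("rack y dir",d,"yaw",yaw,"rail mid",o)
ex=np.array([d[1],-d[0]])
def rk(x,y): return o[:2]+ex*x+d*y
for y in (216,144,72,0,-72,-144,-216): print(proj("side",[*rk(0,y/1000),.083]).round(1),end=" ")
print()
for n,p in dict(gap1=rk(-.03,.18),gap3=rk(-.03,.036),rail1=rk(0,.18),rail3=rk(0,.036)).items(): print(n,p.round(4))
# lids: circle fit by minEnclosing of opened mask
for nm,lo,hi,roi in(("yel",(20,120,90),(35,255,255),{"top":(180,180,330,300),"side":(200,200,450,350)}),("blue",(105,120,40),(125,255,255),{"top":(230,145,300,190),"side":(240,255,330,320)}),("red",(0,120,60),(12,255,255),{"top":(360,150,410,200)})):
  for c,I in(("top",T),("side",S)):
    if c not in roi: continue
    hsv=cv2.cvtColor(I,cv2.COLOR_BGR2HSV);m=cv2.inRange(hsv,lo,hi);k=np.zeros_like(m);u0,v0,u1,v1=roi[c];k[v0:v1,u0:u1]=m[v0:v1,u0:u1]
    k=cv2.morphologyEx(k,cv2.MORPH_OPEN,cv2.getStructuringElement(cv2.MORPH_ELLIPSE,(13,13)))
    mo=cv2.moments(k,True)
    if mo["m00"]==0: print(nm,c,"none");continue
    u,v=mo["m10"]/mo["m00"],mo["m01"]/mo["m00"]; X=onz(c,u,v,.044); q=X[:2]-o[:2]
    print(nm,c,round(u,1),round(v,1),X.round(4),"rack xy",(q@ex).round(4),(q@d).round(4), "area",mo["m00"])
X=onz("top",367.5,239.5,.038);q=X[:2]-o[:2];print("ram",X.round(4),(q@ex).round(4),(q@d).round(4))
for u,v in((216,267),(270,270)): X=onz("top",u,v,.044);q=X[:2]-o[:2];print("turq",X.round(4),(q@ex).round(4),(q@d).round(4))
b=cv2.resize(S[110:330,210:420],None,fx=2.7,fy=2.7,interpolation=cv2.INTER_CUBIC);cv2.imwrite("pics/crops.png",b)
```

```text
[[ 0.647   0.2     0.083 ]
 [ 0.6395  0.1284  0.083 ]
 [ 0.6321  0.057   0.083 ]
 [ 0.6239 -0.0149  0.083 ]
 [ 0.6165 -0.0866  0.083 ]
 [ 0.6091 -0.1588  0.083 ]
 [ 0.6018 -0.2301  0.083 ]]
[0.072  0.0718 0.0724 0.0721 0.0726 0.0717]
rack y dir [0.10449542 0.99452537] yaw -5.998096086095078 rail mid [ 0.62427128 -0.01497701  0.083     ]
[235.3 273.4] [247.5 241.9] [258.4 213.9] [268.2 188.7] [277. 166.] [284.9 145.4] [292.2 126.7] 
gap1 [0.6132 0.1672]
gap3 [0.5982 0.024 ]
rail1 [0.6431 0.164 ]
rail3 [0.628  0.0208]
yel top 244.4 218.9 [0.4893 0.1737 0.044 ] rack xy -0.154 0.1736 area 511.0
yel side 323.8 283.5 [0.4906 0.1797 0.044 ] rack xy -0.1533 0.1796 area 585.0
blue top 248.9 161.0 [0.6123 0.1681 0.044 ] rack xy -0.031 0.1808 area 452.0
blue side 258.0 275.4 [0.6142 0.1743 0.044 ] rack xy -0.0298 0.1872 area 552.0
red top none
ram [ 0.447  -0.0802  0.038 ] -0.1695 -0.0834
turq [0.3916 0.2281 0.044 ] -0.2568 0.2174
turq [0.3855 0.1187 0.044 ] -0.2515 0.108
```

View pics/crops.png

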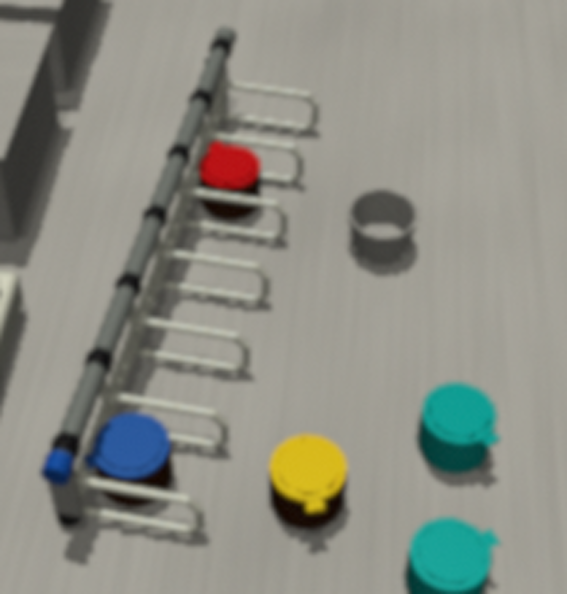

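```bash
cat >> h.py <<'E'
from scipy.spatial.transform import Rotation as Ro
YAW=-6.0; o=np.array([0.6243,-0.0150]); ey=np.array([.1045,.9945]); ex=np.array([.9945,-.1045])
def rk(x,y,z): return np.array([*(o+ex*x+ey*y),z])
def torack(p): q=np.array(p[:2])-o; return np.array([q@ex,q@ey])
def delta(target=None,rpy=None):
    s=manip.sense(); R=Ro.from_euler("xyz",s["orientation"],degrees=True); p=np.array(s["position"])
    print("t",round(s["clock"],2),"p",p.round(4),"rack",torack(p).round(4),"rpy",np.round(s["orientation"],2),"F",np.round(s["ft_force"],2),"gap",round(s["finger_gap"],4),"q",np.round(s["joint_positions"],1))
    R2=R if rpy is None else Ro.from_euler("xyz",rpy,degrees=True)
    if rpy is not None: print(" rotvec",(R.inv()*R2).as_rotvec(degrees=True).round(2))
    if target is not None: print(" shift now-frame",R.inv().apply(np.array(target)-p).round(4)," after-turn frame",R2.inv().apply(np.array(target)-p).round(4))
E
python3 -m crank '[{"rz":-7,"fingers":-1},{"rz":-7,"fingers":-1},{"rz":-7,"fingers":-1},{"rz":-7,"fingers":-1},{"rz":-7,"fingers":-1},{"rz":-7,"fingers":-1},{"rz":-7,"fingers":-1},{"rz":-7,"fingers":-1}]'
python3 -c "
from h import *
delta(rk(0,.18,.2),[180,0,84])"
```

```text
t 0.15 p [ 0.2049 -0.5102  0.2308] rack [-0.3654 -0.5363] rpy [-179.94    0.     21.87] F [0.3  0.72 0.06] gap 0.0855 q [-68.1   5.   10.   95.1  -0.   90. ]
 rotvec [-5.000e-02 -3.000e-02 -6.213e+01]
 shift now-frame [ 0.6579 -0.4624  0.0312]  after-turn frame [0.7164 0.3654 0.0308]schema error: expected keys rx, ry, rz, tx, ty, tz, fingers
```

```bash
python3 -m crank '[{"rx":0,"ry":0,"rz":-7,"tx":0,"ty":0,"tz":0,"fingers":-1},{"rx":0,"ry":0,"rz":-7,"tx":0,"ty":0,"tz":0,"fingers":-1},{"rx":0,"ry":0,"rz":-7,"tx":0,"ty":0,"tz":0,"fingers":-1},{"rx":0,"ry":0,"rz":-7,"tx":0,"ty":0,"tz":0,"fingers":-1},{"rx":0,"ry":0,"rz":-7,"tx":0,"ty":0,"tz":0,"fingers":-1},{"rx":0,"ry":0,"rz":-7,"tx":0,"ty":0,"tz":0,"fingers":-1},{"rx":0,"ry":0,"rz":-7,"tx":0,"ty":0,"tz":0,"fingers":-1},{"rx":0,"ry":0,"rz":-7,"tx":0,"ty":0,"tz":0,"fingers":-1}]'
python3 -c "
from h import *
delta(rk(0,.18,.2),[180,0,84])"
```

```text
clock: 0.82
position: [0.2049, -0.5103, 0.231]
orientation: [-180.0, -0.0, 78.2]
ft_force: [-0.6, -0.5, -0.3]
finger_gap: -0.0002
t 0.82 p [ 0.2049 -0.5103  0.231 ] rack [-0.3654 -0.5364] rpy [-1.7998e+02 -3.0000e-02  7.8220e+01] F [-0.64 -0.53 -0.31] gap -0.0002 q [-68.1   5.   10.1  95.1  -0.   33.7]
 rotvec [-0.02 -0.03 -5.78]
 shift now-frame [0.7495 0.2914 0.0313]  after-turn frame [0.7164 0.3654 0.031 ]
```

```bash
python3 -m crank '[{"rx":0,"ry":0,"rz":-5.8,"tx":0,"ty":0,"tz":0,"fingers":-1},{"rx":0,"ry":0,"rz":0,"tx":0.036,"ty":0.018,"tz":0,"fingers":-1},{"rx":0,"ry":0,"rz":0,"tx":0.036,"ty":0.018,"tz":0,"fingers":-1},{"rx":0,"ry":0,"rz":0,"tx":0.036,"ty":0.018,"tz":0,"fingers":-1},{"rx":0,"ry":0,"rz":0,"tx":0.036,"ty":0.018,"tz":0,"fingers":-1},{"rx":0,"ry":0,"rz":0,"tx":0.036,"ty":0.018,"tz":0,"fingers":-1},{"rx":0,"ry":0,"rz":0,"tx":0.036,"ty":0.018,"tz":0,"fingers":-1},{"rx":0,"ry":0,"rz":0,"tx":0.036,"ty":0.018,"tz":0,"fingers":-1}]'
python3 -m crank '[{"rx":0,"ry":0,"rz":0,"tx":0.036,"ty":0.018,"tz":0,"fingers":-1},{"rx":0,"ry":0,"rz":0,"tx":0.036,"ty":0.018,"tz":0,"fingers":-1},{"rx":0,"ry":0,"rz":0,"tx":0.036,"ty":0.018,"tz":0,"fingers":-1},{"rx":0,"ry":0,"rz":0,"tx":0.036,"ty":0.018,"tz":0,"fingers":-1},{"rx":0,"ry":0,"rz":0,"tx":0.036,"ty":0.018,"tz":0,"fingers":-1},{"rx":0,"ry":0,"rz":0,"tx":0.036,"ty":0.018,"tz":0,"fingers":-1},{"rx":0,"ry":0,"rz":0,"tx":0.036,"ty":0.018,"tz":0,"fingers":-1},{"rx":0,"ry":0,"rz":0,"tx":0.036,"ty":0.018,"tz":0,"fingers":-1}]'
python3 -c "
from h import *
delta(rk(0,.18,.2),[180,0,84])"
```

```text
clock: 1.48
position: [0.3584, -0.272, 0.2312]
orientation: [180.0, 0.0, 83.7]
ft_force: [1.7, -0.5, 0.5]
finger_gap: -0.0001
clock: 2.15
position: [0.5334, -0.0014, 0.2311]
orientation: [-180.0, 0.0, 83.7]
ft_force: [0.7, -0.5, 0.1]
finger_gap: -0.0001
t 2.15 p [ 0.5334 -0.0014  0.2311] rack [-0.0918  0.0041] rpy [-1.800e+02  1.000e-02  8.369e+01] F [ 0.7  -0.52  0.1 ] gap -0.0001 q [-0.1  2.7  7.6 95.  -0.  96.2]
 rotvec [-0.    0.01 -0.31]
 shift now-frame [0.1764 0.0909 0.0311]  after-turn frame [0.1759 0.0918 0.0311]
```

```bash
python3 -m crank '[{"rx":0,"ry":0,"rz":-0.3,"tx":0.035,"ty":0.0183,"tz":0,"fingers":-1},{"rx":0,"ry":0,"rz":0,"tx":0.035,"ty":0.0183,"tz":0,"fingers":-1},{"rx":0,"ry":0,"rz":0,"tx":0.035,"ty":0.0183,"tz":0,"fingers":-1},{"rx":0,"ry":0,"rz":0,"tx":0.035,"ty":0.0183,"tz":0,"fingers":-1},{"rx":0,"ry":0,"rz":0,"tx":0.035,"ty":0.0183,"tz":0,"fingers":-1},{"rx":0,"ry":0,"rz":0,"tx":0,"ty":0,"tz":0.04,"fingers":-1},{"rx":0,"ry":0,"rz":0,"tx":0,"ty":0,"tz":0.04,"fingers":-1},{"rx":0,"ry":0,"rz":0,"tx":0,"ty":0,"tz":0.03,"fingers":-1}]'
python3 - <<'E'
from h import *
delta(rk(0,.18,.092),[180,0,84])
a=manip.camera("top"); b=manip.camera("side"); c=manip.camera("wrist")
for i in (a,b,c): pass
cv2.imwrite("pics/c1.png",np.vstack([np.hstack([cv2.resize(a[80:280,180:480],(400,267)),cv2.resize(b[130:330,200:500],(400,267))])])[:,:,::-1]); cv2.imwrite("pics/w1.png",c[:,:,::-1])
E
```

```text
clock: 2.82
position: [0.6423, 0.1618, 0.1174]
orientation: [-179.9, 0.0, 84.0]
ft_force: [-0.9, -0.6, -1.2]
finger_gap: -0.0004
t 2.82 p [0.6423 0.1618 0.1174] rack [-0.0006  0.1777] rpy [-1.7987e+02  5.0000e-02  8.4050e+01] F [-0.91 -0.57 -1.25] gap -0.0004 q [ 14.1  20.   15.1  85.3  -0.  110.1]
 rotvec [-0.13  0.05  0.05]
 shift now-frame [0.0023 0.0006 0.0254]  after-turn frame [0.0023 0.0006 0.0254]
```

View pics/c1.png

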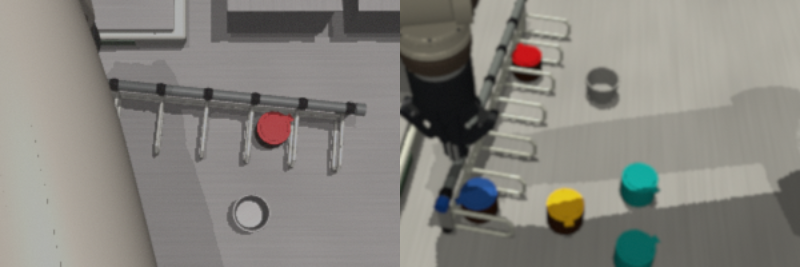

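View pics/w1.png

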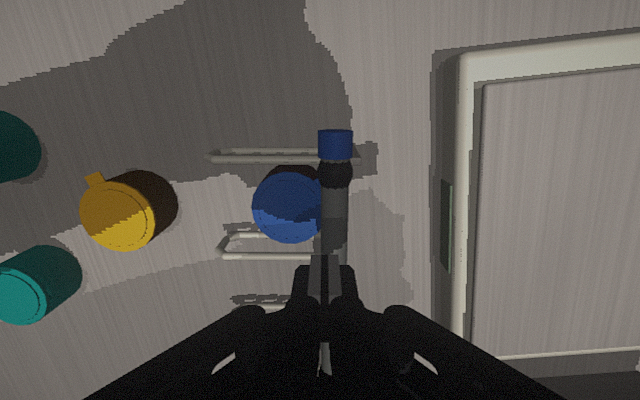

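The wrist view shows the rail running vertically at col ~335 under the fingertips (col ~325), the first collar at (335,174), the blue cap at (335,143) and the blue pot at (288,205). The yellow pot's lid is at about (118,213) with its tab at (96,181). I'll cast these pixels as a cross-check.

```bash
cat >> h.py <<'E'
def wonz(u,v,z,s=None):
    s=s or manip.sense(); R=Ro.from_euler("xyz",s["orientation"],degrees=True).as_matrix(); p=np.array(s["position"]); m=manip.camera_model("wrist"); A=np.array(m["tool_from_camera"])
    d=R@A[:3,:3]@np.array([(u-m["cx"])/m["fx"],(v-m["cy"])/m["fy"],1.]); c=R@A[:3,3]+p
    return c+d*(z-c[2])/d[2]
E
python3 - <<'E'
from h import *
for n,u,v,z in(("collar",334.5,172,.083),("railmid",335,190,.083),("railnear",335,235,.083),("cap",335,143,.083),("blue",287.5,207,.044),("yel",118,213,.044),("tab",96,181,.044)):
    X=wonz(u,v,z); print(n,X.round(4),torack(X).round(4))
E
```

```text
collar [0.6513 0.2016 0.083 ] [0.0042 0.2183]
railmid [0.6506 0.1911 0.083 ] [0.0046 0.2077]
railnear [0.6479 0.163  0.083 ] [0.0049 0.1795]
cap [0.6531 0.2178 0.083 ] [0.0043 0.2345]
blue [0.6157 0.171  0.044 ] [-0.028   0.1841]
yel [0.4933 0.179  0.044 ] [-0.1505  0.1792]
tab [0.4853 0.2037 0.044 ] [-0.1611  0.203 ]
```

```bash
sed -i 's/o=np.array(\[0.6243,-0.0150\])/o=np.array([0.6274,-0.0143])/' h.py
python3 -m crank '[{"rx":0,"ry":0,"rz":0,"tx":0.003,"ty":0.0034,"tz":0.009,"fingers":-1},{"rx":0,"ry":0,"rz":0,"tx":0,"ty":0,"tz":0.008,"fingers":-1},{"rx":0,"ry":0,"rz":0,"tx":0,"ty":0,"tz":0.004,"fingers":-1},{"rx":0,"ry":0,"rz":0,"tx":0,"ty":0,"tz":0.002,"fingers":-1},{"rx":0,"ry":0,"rz":0,"tx":0,"ty":0,"tz":0,"fingers":-1},{"rx":0,"ry":0,"rz":0,"tx":0,"ty":0,"tz":0,"fingers":-1},{"rx":0,"ry":0,"rz":0,"tx":0,"ty":0,"tz":0,"fingers":-1},{"rx":0,"ry":0,"rz":0,"tx":0,"ty":0,"tz":0,"fingers":-1}]'
python3 - <<'E'
from h import *
delta(rk(0,.18,.088),[180,0,84])
E
```

```text
clock: 3.63
position: [0.6462, 0.1635, 0.0988]
orientation: [180.0, -0.0, 84.0]
ft_force: [-1.1, -0.0, 0.0]
finger_gap: 0.0
t 3.63 p [0.6462 0.1635 0.0988] rack [1.000e-04 1.788e-01] rpy [ 1.7996e+02 -1.0000e-02  8.3980e+01] F [-1.13 -0.05  0.02] gap 0.0 q [ 14.2  20.5  13.7  83.2  -0.  110.2]
 rotvec [ 0.04 -0.01 -0.02]
 shift now-frame [ 0.0012 -0.0001  0.0108]  after-turn frame [ 0.0012 -0.0001  0.0108]
```

```bash
python3 -m crank '[{"rx":0,"ry":0,"rz":0,"tx":0.001,"ty":0,"tz":0.004,"fingers":-1},{"rx":0,"ry":0,"rz":0,"tx":0,"ty":0,"tz":0.003,"fingers":-1},{"rx":0,"ry":0,"rz":0,"tx":0,"ty":0,"tz":0.002,"fingers":-1},{"rx":0,"ry":0,"rz":0,"tx":0,"ty":0,"tz":0.001,"fingers":-1},{"rx":0,"ry":0,"rz":0,"tx":0,"ty":0,"tz":0,"fingers":-1},{"rx":0,"ry":0,"rz":0,"tx":0,"ty":0,"tz":0,"fingers":-1},{"rx":0,"ry":0,"rz":0,"tx":0,"ty":0,"tz":0,"fingers":-1},{"rx":0,"ry":0,"rz":0,"tx":0,"ty":0,"tz":0,"fingers":-1}]'
python3 -m crank '[{"rx":0,"ry":0,"rz":0,"tx":0,"ty":0,"tz":0.001,"fingers":-1},{"rx":0,"ry":0,"rz":0,"tx":0,"ty":0,"tz":0,"fingers":-1},{"rx":0,"ry":0,"rz":0,"tx":0,"ty":0,"tz":0.001,"fingers":-1},{"rx":0,"ry":0,"rz":0,"tx":0,"ty":0,"tz":0,"fingers":-1},{"rx":0,"ry":0,"rz":0,"tx":0,"ty":0,"tz":0,"fingers":-1},{"rx":0,"ry":0,"rz":0,"tx":0,"ty":0,"tz":0,"fingers":-1},{"rx":0,"ry":0,"rz":0,"tx":0,"ty":0,"tz":0,"fingers":-1},{"rx":0,"ry":0,"rz":0,"tx":0,"ty":0,"tz":0,"fingers":-1}]'
```

```text
clock: 4.3
position: [0.6462, 0.1645, 0.0884]
orientation: [180.0, -0.0, 84.0]
ft_force: [-0.4, -0.0, -0.3]
finger_gap: -0.0002
clock: 4.97
position: [0.6462, 0.1645, 0.0864]
orientation: [180.0, -0.0, 84.0]
ft_force: [-0.2, 1.1, 1.9]
finger_gap: 0.0002
```

```bash
python3 -m crank '[{"rx":0,"ry":0,"rz":0,"tx":0,"ty":0,"tz":0.001,"fingers":-1},{"rx":0,"ry":0,"rz":0,"tx":0,"ty":0,"tz":0,"fingers":-1},{"rx":0,"ry":0,"rz":0,"tx":0,"ty":0,"tz":0,"fingers":-1},{"rx":0,"ry":0,"rz":0,"tx":0,"ty":0,"tz":0,"fingers":-1},{"rx":0,"ry":0,"rz":0,"tx":0,"ty":0,"tz":0,"fingers":-1},{"rx":0,"ry":0,"rz":0,"tx":0,"ty":0,"tz":0,"fingers":-1},{"rx":0,"ry":0,"rz":0,"tx":0,"ty":0,"tz":0,"fingers":-1},{"rx":0,"ry":0,"rz":0,"tx":0,"ty":0,"tz":0,"fingers":-1}]'
python3 - <<'E'
from h import *
delta(rk(0,.036,.086),[180,0,84])
E
```

```text
clock: 5.63
position: [0.6462, 0.1645, 0.0853]
orientation: [180.0, -0.0, 84.0]
ft_force: [0.2, 0.2, 3.0]
finger_gap: 0.0002
t 5.63 p [0.6462 0.1645 0.0853] rack [-0.      0.1798] rpy [179.99  -0.    83.98] F [0.2  0.22 2.97] gap 0.0002 q [ 14.3  20.6  12.4  81.8   0.  110.3]
 rotvec [ 0.01 -0.   -0.02]
 shift now-frame [-1.438e-01  1.000e-04 -7.000e-04]  after-turn frame [-0.1438  0.     -0.0007]
```

```bash
python3 -m crank '[{"rx":0,"ry":0,"rz":0,"tx":-0.003,"ty":0,"tz":0,"fingers":-1},{"rx":0,"ry":0,"rz":0,"tx":-0.005,"ty":0,"tz":0,"fingers":-1},{"rx":0,"ry":0,"rz":0,"tx":-0.005,"ty":0,"tz":0,"fingers":-1},{"rx":0,"ry":0,"rz":0,"tx":-0.005,"ty":0,"tz":0,"fingers":-1},{"rx":0,"ry":0,"rz":0,"tx":-0.005,"ty":0,"tz":0,"fingers":-1},{"rx":0,"ry":0,"rz":0,"tx":-0.005,"ty":0,"tz":0,"fingers":-1},{"rx":0,"ry":0,"rz":0,"tx":-0.005,"ty":0,"tz":0,"fingers":-1},{"rx":0,"ry":0,"rz":0,"tx":-0.003,"ty":0,"tz":0,"fingers":-1}]'
python3 -m crank '[{"rx":0,"ry":0,"rz":0,"tx":-0.003,"ty":0,"tz":0,"fingers":-1},{"rx":0,"ry":0,"rz":0,"tx":-0.005,"ty":0,"tz":0,"fingers":-1},{"rx":0,"ry":0,"rz":0,"tx":-0.005,"ty":0,"tz":0,"fingers":-1},{"rx":0,"ry":0,"rz":0,"tx":-0.005,"ty":0,"tz":0,"fingers":-1},{"rx":0,"ry":0,"rz":0,"tx":-0.005,"ty":0,"tz":0,"fingers":-1},{"rx":0,"ry":0,"rz":0,"tx":-0.005,"ty":0,"tz":0,"fingers":-1},{"rx":0,"ry":0,"rz":0,"tx":-0.005,"ty":0,"tz":0,"fingers":-1},{"rx":0,"ry":0,"rz":0,"tx":-0.003,"ty":0,"tz":0,"fingers":-1}]'
python3 - <<'E'
from h import *
delta(rk(0,.036,.0853),[180,0,84])
E
```

```text
clock: 6.3
position: [0.6423, 0.128, 0.0855]
orientation: [180.0, -0.0, 84.0]
ft_force: [0.4, 2.6, 4.0]
finger_gap: 0.0002
clock: 6.97
position: [0.6384, 0.0921, 0.0852]
orientation: [-180.0, 0.0, 84.0]
ft_force: [0.4, 2.4, 1.9]
finger_gap: -0.0003
t 6.97 p [0.6384 0.0921 0.0852] rack [-0.0002  0.107 ] rpy [-1.7999e+02  1.0000e-02  8.3950e+01] F [0.36 2.39 1.88] gap -0.0003 q [  8.2  17.6   8.6  81.   -0.  104.3]
 rotvec [-0.01  0.01 -0.05]
 shift now-frame [-0.071   0.0002 -0.0001]  after-turn frame [-0.071   0.0002 -0.0001]
```

```bash
python3 -m crank '[{"rx":0,"ry":0,"rz":0,"tx":-0.003,"ty":0,"tz":0.0005,"fingers":-1},{"rx":0,"ry":0,"rz":0,"tx":-0.005,"ty":0,"tz":0,"fingers":-1},{"rx":0,"ry":0,"rz":0,"tx":-0.005,"ty":0,"tz":0,"fingers":-1},{"rx":0,"ry":0,"rz":0,"tx":-0.005,"ty":0,"tz":0,"fingers":-1},{"rx":0,"ry":0,"rz":0,"tx":-0.005,"ty":0,"tz":0,"fingers":-1},{"rx":0,"ry":0,"rz":0,"tx":-0.005,"ty":0,"tz":0,"fingers":-1},{"rx":0,"ry":0,"rz":0,"tx":-0.005,"ty":0,"tz":0,"fingers":-1},{"rx":0,"ry":0,"rz":0,"tx":-0.003,"ty":0,"tz":0,"fingers":-1}]'
python3 -m crank '[{"rx":0,"ry":0,"rz":0,"tx":-0.005,"ty":0,"tz":0,"fingers":-1},{"rx":0,"ry":0,"rz":0,"tx":-0.005,"ty":0,"tz":0,"fingers":-1},{"rx":0,"ry":0,"rz":0,"tx":-0.005,"ty":0,"tz":0,"fingers":-1},{"rx":0,"ry":0,"rz":0,"tx":-0.005,"ty":0,"tz":0,"fingers":-1},{"rx":0,"ry":0,"rz":0,"tx":-0.005,"ty":0,"tz":0,"fingers":-1},{"rx":0,"ry":0,"rz":0,"tx":-0.005,"ty":0,"tz":0,"fingers":-1},{"rx":0,"ry":0,"rz":0,"tx":-0.004,"ty":0,"tz":0,"fingers":-1},{"rx":0,"ry":0,"rz":0,"tx":-0.001,"ty":0,"tz":0,"fingers":-1}]'
python3 - <<'E'
from h import *
delta(rk(0,.036,.0853),[180,0,84])
w=manip.camera("wrist"); cv2.imwrite("pics/w2.png",w[:,:,::-1])
E
```

```text
clock: 7.63
position: [0.6348, 0.0565, 0.085]
orientation: [180.0, -0.0, 84.0]
ft_force: [0.2, 2.2, 4.8]
finger_gap: -0.0
clock: 8.3
position: [0.631, 0.0216, 0.0847]
orientation: [-180.0, 0.0, 83.9]
ft_force: [0.2, 2.4, 4.0]
finger_gap: 0.0002
t 8.3 p [0.631  0.0216 0.0847] rack [-0.0002  0.036 ] rpy [-1.7999e+02  1.0000e-02  8.3940e+01] F [0.2  2.37 3.98] gap 0.0002 q [ 2.  15.7  6.2 80.5 -0.  98. ]
 rotvec [-0.01  0.01 -0.06]
 shift now-frame [-0.      0.0002 -0.0006]  after-turn frame [-0.      0.0002 -0.0006]
```

View pics/w2.png

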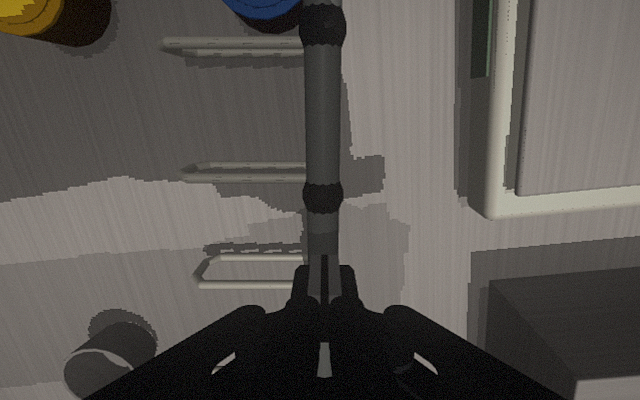

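The wrist view shows collars at (323,25) and (323,197), both passed, and the tips on the rail in the third gap (contact 4 N). Now I'll lift straight up and go to the left side of the yellow pot, opening the fingers to a fork of about 38 mm so the tab sits between them.

```bash
python3 -m crank '[{"rx":0,"ry":0,"rz":0,"tx":0,"ty":0,"tz":-0.03,"fingers":-1},{"rx":0,"ry":0,"rz":0,"tx":0,"ty":0,"tz":-0.04,"fingers":-1},{"rx":0,"ry":0,"rz":0,"tx":0,"ty":0,"tz":-0.03,"fingers":-1},{"rx":0,"ry":0,"rz":0,"tx":0.03,"ty":-0.025,"tz":0,"fingers":-0.1},{"rx":0,"ry":0,"rz":0,"tx":0.03,"ty":-0.025,"tz":0,"fingers":-0.1},{"rx":0,"ry":0,"rz":0,"tx":0.03,"ty":-0.025,"tz":0,"fingers":-0.1},{"rx":0,"ry":0,"rz":0,"tx":0.03,"ty":-0.025,"tz":0,"fingers":-0.1},{"rx":0,"ry":0,"rz":0,"tx":0.03,"ty":-0.025,"tz":0,"fingers":-0.1}]'
python3 -m crank '[{"rx":0,"ry":0,"rz":0,"tx":0.03,"ty":-0.025,"tz":0,"fingers":-0.1},{"rx":0,"ry":0,"rz":0,"tx":0.03,"ty":-0.005,"tz":0,"fingers":-0.1},{"rx":0,"ry":0,"rz":0,"tx":0,"ty":0,"tz":0,"fingers":-0.1},{"rx":0,"ry":0,"rz":0,"tx":0,"ty":0,"tz":0,"fingers":-0.1},{"rx":0,"ry":0,"rz":0,"tx":0,"ty":0,"tz":0,"fingers":-0.1},{"rx":0,"ry":0,"rz":0,"tx":0,"ty":0,"tz":0,"fingers":-0.1},{"rx":0,"ry":0,"rz":0,"tx":0,"ty":0,"tz":0,"fingers":-0.1},{"rx":0,"ry":0,"rz":0,"tx":0,"ty":0,"tz":0,"fingers":-0.1}]'
python3 - <<'E'
from h import *
delta(rk(-.155,.24,.1),[180,0,84])
w=manip.camera("wrist"); cv2.imwrite("pics/w3.png",w[:,:,::-1])
w=manip.camera("top"); cv2.imwrite("pics/t3.png",w[:,:,::-1])
E
```

```text
clock: 9.02
position: [0.5211, 0.1854, 0.1842]
orientation: [-180.0, 0.1, 83.9]
ft_force: [0.2, 0.2, 0.1]
finger_gap: 0.0385
clock: 9.68
position: [0.4994, 0.2464, 0.1847]
orientation: [-180.0, 0.0, 83.9]
ft_force: [-0.4, -0.2, -0.3]
finger_gap: 0.038
t 9.68 p [0.4994 0.2464 0.1847] rack [-0.1546  0.2459] rpy [-1.7999e+02  1.0000e-02  8.3880e+01] F [-0.38 -0.18 -0.27] gap 0.038 q [ 26.3   5.2   5.2  90.   -0.  122.4]
 rotvec [-0.01  0.01 -0.12]
 shift now-frame [-0.0059 -0.0004  0.0847]  after-turn frame [-0.0059 -0.0004  0.0847]
```

View pics/w3.png

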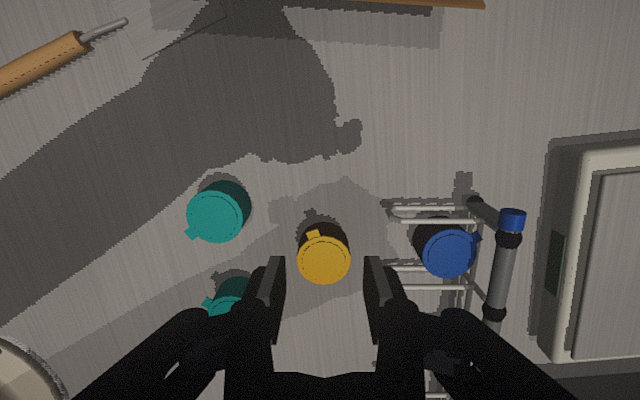

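View pics/t3.png

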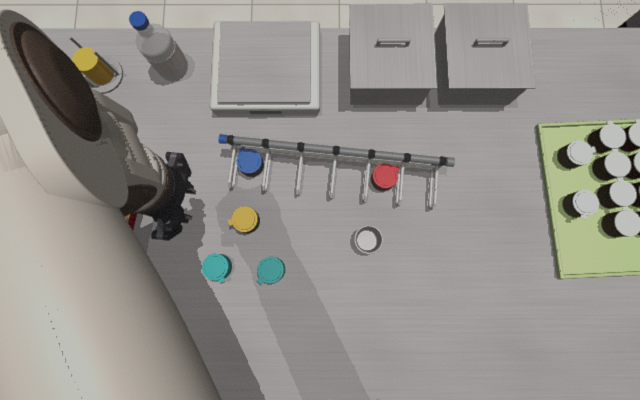

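In the wrist view the yellow lid is at (323,258), nearly on the fork's centre line (col 324), with its tab at (313,236), which falls inside the gap. The turquoise pots are at (216,215) and (230,298), the blue lid at (448,252), and the path from the left is clear.

Run:
```python
from h import *
for n,u,v,z in(("yel",323.5,259,.044),("tab",313,235,.044),("blue",448,252,.044),("collar1",509.5,239,.083),("collar2",493.5,313,.083),("turq1",216,217,.044)):
    X=wonz(u,v,z); print(n,X.round(4),torack(X).round(4))
w=cv2.imread("pics/w3.png")
for a in(0,):
    print(blobs(w,(18,120,90),(35,255,255),(280,210,370,300)),blobs(w,(105,120,40),(125,255,255),(400,220,490,290)))
```

```text
yel [0.492  0.1788 0.044 ] [-0.1548  0.1779]
tab [0.4847 0.2054 0.044 ] [-0.1649  0.2036]
blue [0.6137 0.1736 0.044 ] [-0.0333  0.1854]
collar1 [0.6498 0.2014 0.083 ] [-0.0003  0.2169]
collar2 [0.641 0.129 0.083] [-0.0014  0.144 ]
turq1 [0.3961 0.2333 0.044 ] [-0.2559  0.222 ]
[(2164, [322.72, 258.67], [297, 229, 54, 56])] [(2159, [449.73, 252.39], [422, 229, 60, 49])]
```

```bash
python3 -m crank '[{"rx":0,"ry":-5,"rz":0,"tx":0,"ty":0,"tz":0,"fingers":-0.1},{"rx":0,"ry":0,"rz":0,"tx":0.003,"ty":0,"tz":0.035,"fingers":-0.1},{"rx":0,"ry":0,"rz":0,"tx":0.003,"ty":0,"tz":0.035,"fingers":-0.1},{"rx":0,"ry":0,"rz":0,"tx":0.003,"ty":0,"tz":0.035,"fingers":-0.1},{"rx":0,"ry":0,"rz":0,"tx":0.003,"ty":0,"tz":0.03,"fingers":-0.1},{"rx":0,"ry":0,"rz":0,"tx":0.001,"ty":0,"tz":0.015,"fingers":-0.1},{"rx":0,"ry":0,"rz":0,"tx":0,"ty":0,"tz":0,"fingers":-0.1},{"rx":0,"ry":0,"rz":0,"tx":0,"ty":0,"tz":0,"fingers":-0.1}]'
python3 - <<'E'
from h import *
delta(rk(-.155,.23,.009),[180,5,84])
w=manip.camera("wrist"); cv2.imwrite("pics/w4.png",w[:,:,::-1])
w=manip.camera("side"); cv2.imwrite("pics/s4.png",w[:,:,::-1])
E
```

```text
clock: 10.45
position: [0.4987, 0.2468, 0.0341]
orientation: [-179.9, 5.0, 84.0]
ft_force: [0.6, 0.5, 0.3]
finger_gap: 0.0384
t 10.45 p [0.4987 0.2468 0.0341] rack [-0.1553  0.2462] rpy [-179.94    5.05   83.95] F [0.64 0.52 0.32] gap 0.0384 q [ 28.4   9.6  -6.8  76.5  -4.1 124.6]
 rotvec [-0.06  0.05 -0.05]
 shift now-frame [-0.014   0.0003  0.0264]  after-turn frame [-0.014   0.0003  0.0264]
```

View pics/w4.png

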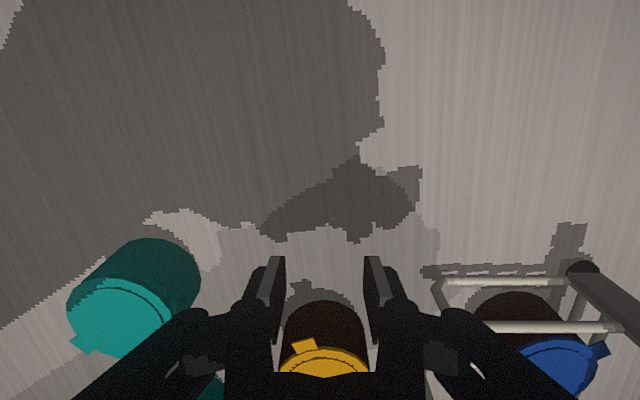

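View pics/s4.png

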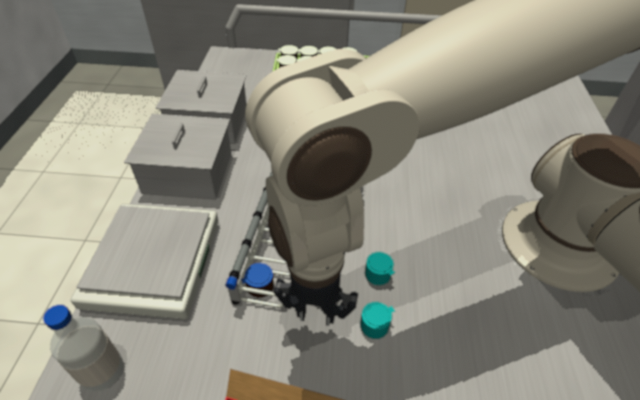

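```bash
python3 -m crank '[{"rx":0,"ry":0,"rz":0,"tx":0.001,"ty":-0.001,"tz":0.012,"fingers":0},{"rx":0,"ry":0,"rz":0,"tx":0.001,"ty":0,"tz":0.012,"fingers":0},{"rx":0,"ry":0,"rz":0,"tx":0,"ty":0,"tz":0,"fingers":0},{"rx":0,"ry":0,"rz":0,"tx":-0.00797,"ty":0,"tz":0.0007,"fingers":0},{"rx":0,"ry":0,"rz":0,"tx":-0.00797,"ty":0,"tz":0.0007,"fingers":0},{"rx":0,"ry":0,"rz":0,"tx":-0.00797,"ty":0,"tz":0.0007,"fingers":0},{"rx":0,"ry":0,"rz":0,"tx":-0.004,"ty":0,"tz":0.00035,"fingers":0},{"rx":0,"ry":0,"rz":0,"tx":0,"ty":0,"tz":0,"fingers":0}]'
python3 - <<'E'
from h import *
delta(rk(-.156,.065,.009),[180,5,84])
w=manip.camera("wrist"); cv2.imwrite("pics/w5.png",w[:,:,::-1])
E
```

```text
clock: 11.22
position: [0.4952, 0.2183, 0.0106]
orientation: [180.0, 5.0, 83.9]
ft_force: [1.0, -0.4, 0.1]
finger_gap: 0.0423
t 11.22 p [0.4952 0.2183 0.0106] rack [-0.1558  0.2175] rpy [179.97   4.99  83.9 ] F [ 0.96 -0.41  0.12] gap 0.0423 q [ 26.    8.  -11.2  73.3  -4.2 122.2]
 rotvec [ 0.02 -0.01 -0.1 ]
 shift now-frame [-1.518e-01  1.000e-04  1.490e-02]  after-turn frame [-0.1518 -0.0002  0.0149]
```

View pics/w5.png

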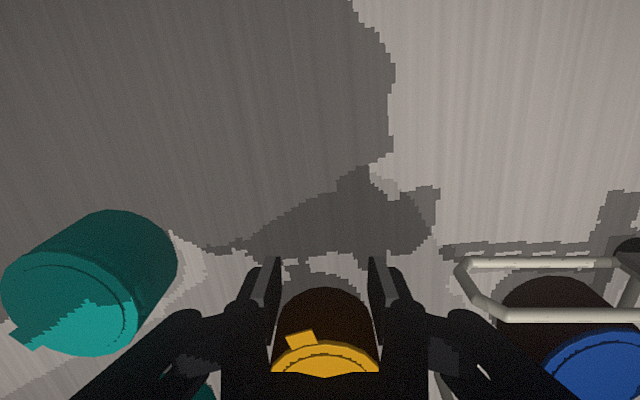

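Pot lid is centred in the fork at col ~324 and the tab (302,340) is clear between the fingers. I'll start pushing sideways.

```bash
python3 -m crank '[{"rx":0,"ry":0,"rz":0,"tx":-0.004,"ty":0,"tz":0.0007,"fingers":0},{"rx":0,"ry":0,"rz":0,"tx":-0.006,"ty":0,"tz":0.0006,"fingers":0},{"rx":0,"ry":0,"rz":0,"tx":-0.006,"ty":0,"tz":0.0006,"fingers":0},{"rx":0,"ry":0,"rz":0,"tx":-0.006,"ty":0,"tz":0.0005,"fingers":0},{"rx":0,"ry":0,"rz":0,"tx":-0.006,"ty":0,"tz":0.0005,"fingers":0},{"rx":0,"ry":0,"rz":0,"tx":-0.006,"ty":0,"tz":0.0005,"fingers":0},{"rx":0,"ry":0,"rz":0,"tx":-0.006,"ty":0,"tz":0.0005,"fingers":0},{"rx":0,"ry":0,"rz":0,"tx":-0.004,"ty":0,"tz":0.0004,"fingers":0}]'
python3 - <<'E'
from h import *
delta(rk(-.156,.065,.009),[180,5,84])
w=manip.camera("wrist"); cv2.imwrite("pics/w6.png",w[:,:,::-1])
w=manip.camera("top"); cv2.imwrite("pics/t6.png",w[:,:,::-1])
E
```

```text
clock: 11.93
position: [0.4903, 0.1747, 0.0097]
orientation: [-180.0, 5.0, 84.0]
ft_force: [0.4, 0.4, -0.0]
finger_gap: 0.0428
t 11.93 p [0.4903 0.1747 0.0097] rack [-0.1561  0.1736] rpy [-180.      5.     83.95] F [ 0.39  0.38 -0.03] gap 0.0428 q [ 22.    5.1 -14.6  72.7  -4.4 118.2]
 rotvec [-0.01  0.   -0.05]
 shift now-frame [-0.1081  0.0002  0.0102]  after-turn frame [-1.081e-01  1.000e-04  1.020e-02]
```

View pics/w6.png

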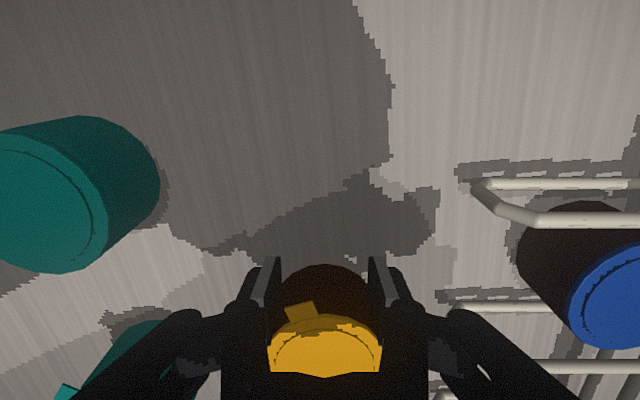

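View pics/t6.png

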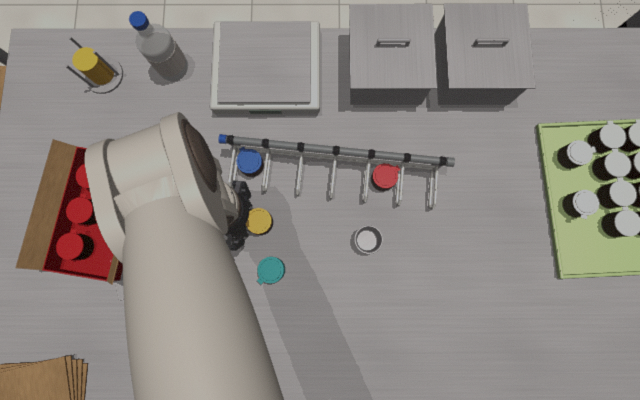

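```bash
python3 -m crank '[{"rx":0,"ry":0,"rz":0,"tx":-0.004,"ty":0,"tz":0.0004,"fingers":0},{"rx":0,"ry":0,"rz":0,"tx":-0.007,"ty":0,"tz":0.0006,"fingers":0},{"rx":0,"ry":0,"rz":0,"tx":-0.007,"ty":0,"tz":0.0006,"fingers":0},{"rx":0,"ry":0,"rz":0,"tx":-0.007,"ty":0,"tz":0.0006,"fingers":0},{"rx":0,"ry":0,"rz":0,"tx":-0.007,"ty":0,"tz":0.0006,"fingers":0},{"rx":0,"ry":0,"rz":0,"tx":-0.007,"ty":0,"tz":0.0006,"fingers":0},{"rx":0,"ry":0,"rz":0,"tx":-0.007,"ty":0,"tz":0.0006,"fingers":0},{"rx":0,"ry":0,"rz":0,"tx":-0.004,"ty":0,"tz":0.0004,"fingers":0}]'
python3 -m crank '[{"rx":0,"ry":0,"rz":0,"tx":-0.004,"ty":0,"tz":0.0004,"fingers":0},{"rx":0,"ry":0,"rz":0,"tx":-0.006,"ty":0,"tz":0.0005,"fingers":0},{"rx":0,"ry":0,"rz":0,"tx":-0.006,"ty":0,"tz":0.0005,"fingers":0},{"rx":0,"ry":0,"rz":0,"tx":-0.006,"ty":0,"tz":0.0005,"fingers":0},{"rx":0,"ry":0,"rz":0,"tx":-0.006,"ty":0,"tz":0.0005,"fingers":0},{"rx":0,"ry":0,"rz":0,"tx":-0.006,"ty":0,"tz":0.0005,"fingers":0},{"rx":0,"ry":0,"rz":0,"tx":-0.006,"ty":0,"tz":0.0005,"fingers":0},{"rx":0,"ry":0,"rz":0,"tx":-0.003,"ty":0,"tz":0.0003,"fingers":0}]'
python3 - <<'E'
from h import *
delta(rk(-.156,.065,.009),[180,5,84])
w=manip.camera("wrist"); cv2.imwrite("pics/w7.png",w[:,:,::-1])
T=manip.camera("top")[:,:,::-1].copy(); cv2.imwrite("pics/t7.png",cv2.resize(T[120:300,190:470],None,fx=2.85,fy=2.85,interpolation=cv2.INTER_CUBIC))
print(blobs(T,(18,120,60),(35,255,255),(180,180,400,300)))
E
```

```text
clock: 12.7
position: [0.485, 0.1246, 0.0097]
orientation: [-180.0, 5.0, 83.9]
ft_force: [0.4, 1.0, 0.6]
finger_gap: 0.043
clock: 13.37
position: [0.4804, 0.0818, 0.0097]
orientation: [-180.0, 5.0, 84.0]
ft_force: [0.4, 0.7, 0.3]
finger_gap: 0.0428
t 13.37 p [0.4804 0.0818 0.0097] rack [-0.1562  0.0802] rpy [-179.99    5.01   83.95] F [0.41 0.73 0.28] gap 0.0428 q [ 12.4  -0.2 -20.1  71.7  -4.7 108.6]
 rotvec [-0.01  0.01 -0.05]
 shift now-frame [-0.0151  0.0002  0.002 ]  after-turn frame [-0.0151  0.0002  0.002 ]
[(367, [305.94, 225.6], [298, 213, 18, 26])]
```

View pics/t7.png

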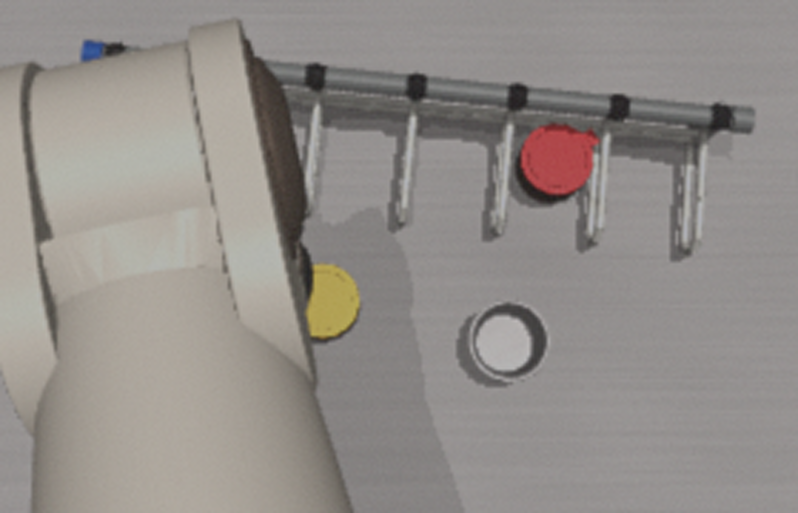

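View pics/w7.png

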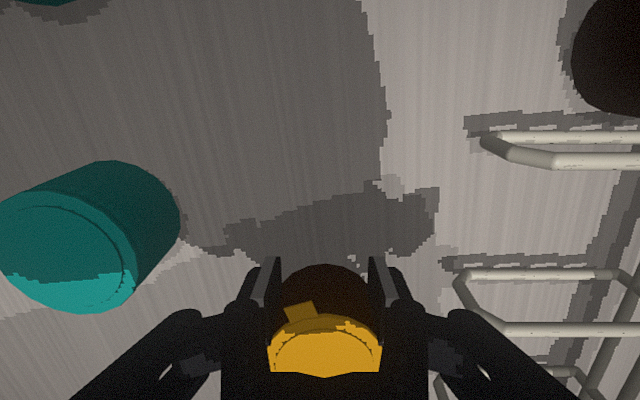

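Run:
```python
from h import *
for u,v in((303,225.8),):
  X=onz("top",u,v,.044);print(X,torack(X))
T=cv2.imread("pics/t7.png")
```

```text
[0.4748616  0.05265595 0.044     ] [-0.15869634  0.05064743]
```

```bash
python3 -m crank '[{"rx":0,"ry":0,"rz":0,"tx":-0.003,"ty":0,"tz":0.0003,"fingers":0},{"rx":0,"ry":0,"rz":0,"tx":-0.005,"ty":0,"tz":0.0004,"fingers":0},{"rx":0,"ry":0,"rz":0,"tx":-0.005,"ty":0,"tz":0.0004,"fingers":0},{"rx":0,"ry":0,"rz":0,"tx":-0.003,"ty":0,"tz":0.0003,"fingers":0},{"rx":0,"ry":0,"rz":0,"tx":-0.001,"ty":0,"tz":0,"fingers":0},{"rx":0,"ry":0,"rz":0,"tx":0,"ty":0,"tz":0,"fingers":0},{"rx":0,"ry":0,"rz":0,"tx":0.004,"ty":0,"tz":-0.0004,"fingers":0},{"rx":0,"ry":0,"rz":0,"tx":0.01,"ty":0,"tz":-0.0009,"fingers":0}]'
python3 -m crank '[{"rx":0,"ry":0,"rz":0,"tx":0.03,"ty":0,"tz":-0.003,"fingers":0},{"rx":0,"ry":0,"rz":0,"tx":0.03,"ty":0,"tz":-0.003,"fingers":0},{"rx":0,"ry":0,"rz":0,"tx":0,"ty":0,"tz":-0.04,"fingers":0},{"rx":0,"ry":0,"rz":0,"tx":0,"ty":0,"tz":-0.04,"fingers":0},{"rx":0,"ry":5,"rz":0,"tx":0,"ty":0,"tz":-0.04,"fingers":-0.4},{"rx":0,"ry":0,"rz":-7,"tx":0,"ty":0,"tz":0,"fingers":-0.4},{"rx":0,"ry":0,"rz":-7,"tx":0,"ty":0,"tz":0,"fingers":-0.4},{"rx":0,"ry":0,"rz":-7,"tx":0,"ty":0,"tz":0,"fingers":-0.4}]'
python3 - <<'E'
from h import *
delta(rk(-.26,.035,.14),[180,0,174])
w=manip.camera("wrist"); cv2.imwrite("pics/w8.png",w[:,:,::-1])
T=manip.camera("top")[:,:,::-1].copy(); cv2.imwrite("pics/t8.png",cv2.resize(T[120:300,190:470],None,fx=2.85,fy=2.85,interpolation=cv2.INTER_CUBIC))
print(blobs(T,(18,120,60),(35,255,255),(180,180,400,300)))
E
```

```text
clock: 14.13
position: [0.4803, 0.0795, 0.0099]
orientation: [180.0, 5.0, 83.9]
ft_force: [-0.8, -0.6, 0.0]
finger_gap: 0.0428
clock: 14.8
position: [0.4881, 0.151, 0.1312]
orientation: [179.9, -0.0, 105.3]
ft_force: [-0.0, 0.2, -0.2]
finger_gap: 0.0255
t 14.8 p [0.4881 0.151  0.1312] rack [-0.1558  0.1498] rpy [ 1.7990e+02 -1.0000e-02  1.0533e+02] F [-0.04  0.17 -0.18] gap 0.0255 q [17.2 -1.3 -7.4 83.8  0.  91.8]
 rotvec [ 1.000e-01  5.000e-02 -6.867e+01]
 shift now-frame [-0.069  -0.1388 -0.0091]  after-turn frame [ 0.1042 -0.1148 -0.0088]
[(499, [309.15, 226.31], [295, 214, 28, 26])]
```

View pics/t8.png

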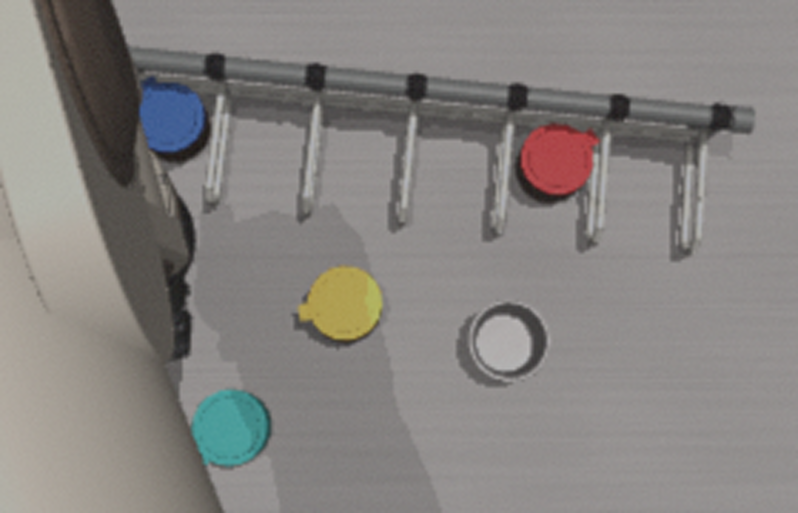

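View pics/w8.png

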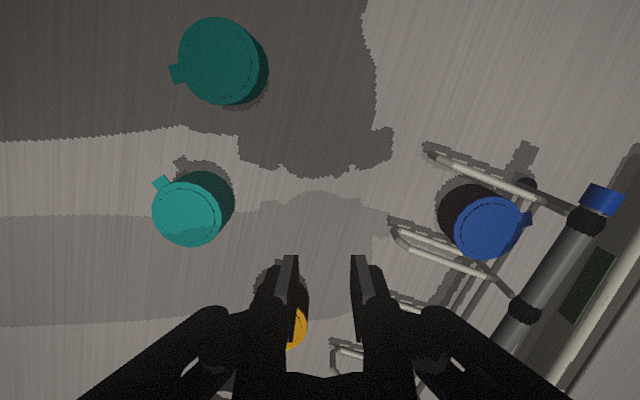

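```bash
python3 -m crank '[{"rx":0,"ry":0,"rz":-7,"tx":0,"ty":0,"tz":0,"fingers":-0.4},{"rx":0,"ry":0,"rz":-7,"tx":0,"ty":0,"tz":0,"fingers":-0.4},{"rx":0,"ry":0,"rz":-7,"tx":0,"ty":0,"tz":0,"fingers":-0.4},{"rx":0,"ry":0,"rz":-7,"tx":0,"ty":0,"tz":0,"fingers":-0.4},{"rx":0,"ry":0,"rz":-7,"tx":0,"ty":0,"tz":0,"fingers":-0.4},{"rx":0,"ry":0,"rz":-7,"tx":0,"ty":0,"tz":0,"fingers":-0.4},{"rx":0,"ry":0,"rz":-7,"tx":0,"ty":0,"tz":0,"fingers":-0.4},{"rx":0,"ry":0,"rz":-7,"tx":0,"ty":0,"tz":0,"fingers":-0.4}]'
python3 - <<'E'
from h import *
X=onz("top",311.05,226.3,.044);print(X,torack(X))
delta(rk(-.225,.035,.14),[180,0,174])
E
```

```text
clock: 15.57
position: [0.4876, 0.1506, 0.1299]
orientation: [-180.0, -0.0, 161.1]
ft_force: [0.0, -0.1, 0.1]
finger_gap: 0.0255
[0.47381401 0.03608264 0.044     ] [-0.15800625  0.0340558 ]
t 15.57 p [0.4876 0.1506 0.1299] rack [-0.1563  0.1494] rpy [-1.7998e+02 -3.0000e-02  1.6105e+02] F [ 0.05 -0.14  0.09] gap 0.0255 q [17.2 -1.2 -7.5 83.8  0.  36.1]
 rotvec [-1.000e-02 -3.000e-02 -1.295e+01]
 shift now-frame [ 0.0413 -0.1269 -0.01  ]  after-turn frame [ 0.0687 -0.1144 -0.0101]
```

```bash
python3 -m crank '[{"rx":0,"ry":0,"rz":-6.5,"tx":0,"ty":0,"tz":0,"fingers":-0.4},{"rx":0,"ry":0,"rz":-6.5,"tx":0,"ty":0,"tz":0,"fingers":-0.4},{"rx":0,"ry":0,"rz":0,"tx":0.0172,"ty":-0.0286,"tz":0,"fingers":-0.4},{"rx":0,"ry":0,"rz":0,"tx":0.0172,"ty":-0.0286,"tz":0,"fingers":-0.4},{"rx":0,"ry":0,"rz":0,"tx":0.0172,"ty":-0.0286,"tz":0,"fingers":-0.4},{"rx":0,"ry":0,"rz":0,"tx":0.0172,"ty":-0.0286,"tz":0,"fingers":-0.4},{"rx":0,"ry":-5,"rz":0,"tx":0,"ty":0,"tz":0,"fingers":-0.4},{"rx":0,"ry":0,"rz":0,"tx":0,"ty":0,"tz":0,"fingers":-0.4}]'
python3 - <<'E'
from h import *
delta(rk(-.225,.034,.04),[180,5,174])
w=manip.camera("wrist"); cv2.imwrite("pics/w9.png",w[:,:,::-1])
w=manip.camera("side"); cv2.imwrite("pics/s9.png",w[:,:,::-1])
E
```

```text
clock: 16.23
position: [0.4059, 0.0428, 0.1306]
orientation: [180.0, 5.3, 173.6]
ft_force: [0.6, 0.0, 0.4]
finger_gap: 0.0255
t 16.23 p [0.4059 0.0428 0.1306] rack [-0.2262  0.0337] rpy [179.95   5.27 173.61] F [0.6  0.03 0.41] gap 0.0255 q [  6.8 -21.  -24.3  81.5  -1.2  13.2]
 rotvec [ 0.01  0.27 -0.39]
 shift now-frame [0.0071 0.0003 0.0903]  after-turn frame [0.0067 0.0003 0.0903]
```

View pics/w9.png

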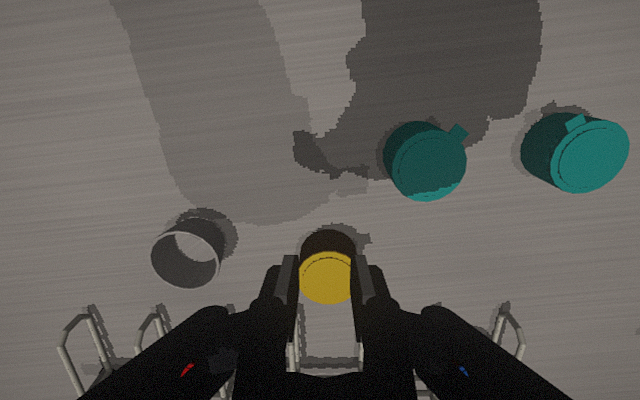

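View pics/s9.png

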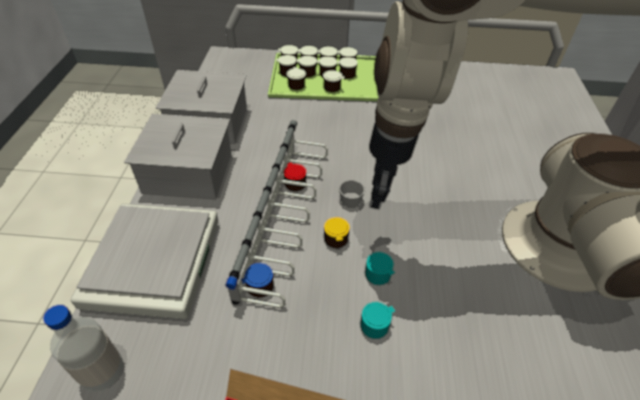

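In the wrist view the rack is at the bottom. The pot lid is at (327,278), nearly on the fork's centre (col 324), and lane-3 wires show at cols ~295 and ~352, symmetric about it. Turquoise (430,165) and the ramekin (186,255) are clear. Now I'll go down behind the pot.

```bash
python3 -m crank '[{"rx":0,"ry":0,"rz":-0.4,"tx":0.002,"ty":0,"tz":0.03,"fingers":-0.4},{"rx":0,"ry":0,"rz":0,"tx":0.003,"ty":0,"tz":0.03,"fingers":-0.4},{"rx":0,"ry":0,"rz":0,"tx":0.003,"ty":0,"tz":0.03,"fingers":-0.4},{"rx":0,"ry":0,"rz":0,"tx":0.0015,"ty":0,"tz":0.02,"fingers":-0.4},{"rx":0,"ry":0,"rz":0,"tx":0.001,"ty":0,"tz":0.01,"fingers":-0.4},{"rx":0,"ry":0,"rz":0,"tx":0,"ty":0,"tz":0,"fingers":-0.4},{"rx":0,"ry":0,"rz":0,"tx":0,"ty":0,"tz":0,"fingers":-0.4},{"rx":0,"ry":0,"rz":0,"tx":0,"ty":0,"tz":0,"fingers":-0.4}]'
python3 - <<'E'
from h import *
delta(rk(-.192,.034,.01),[180,5,174])
w=manip.camera("wrist"); cv2.imwrite("pics/w10.png",w[:,:,::-1])
T=manip.camera("top")[:,:,::-1].copy(); cv2.imwrite("pics/t10.png",cv2.resize(T[120:300,190:470],None,fx=2.85,fy=2.85,interpolation=cv2.INTER_CUBIC))
E
```

```text
clock: 17.0
position: [0.4084, 0.0438, 0.0111]
orientation: [-180.0, 5.1, 174.4]
ft_force: [-0.1, 0.1, 0.9]
finger_gap: 0.0253
t 17.0 p [0.4084 0.0438 0.0111] rack [-0.2239  0.0349] rpy [-179.99    5.06  174.37] F [-0.12  0.11  0.86] gap 0.0253 q [  6.9 -18.4 -35.7  67.7  -1.1  12.5]
 rotvec [0.02 0.06 0.37]
 shift now-frame [-0.0317 -0.0011  0.0039]  after-turn frame [-0.0317 -0.0009  0.0039]
```

View pics/w10.png

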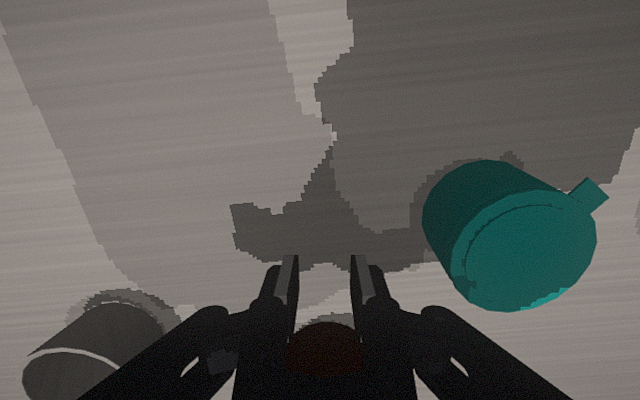

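View pics/t10.png

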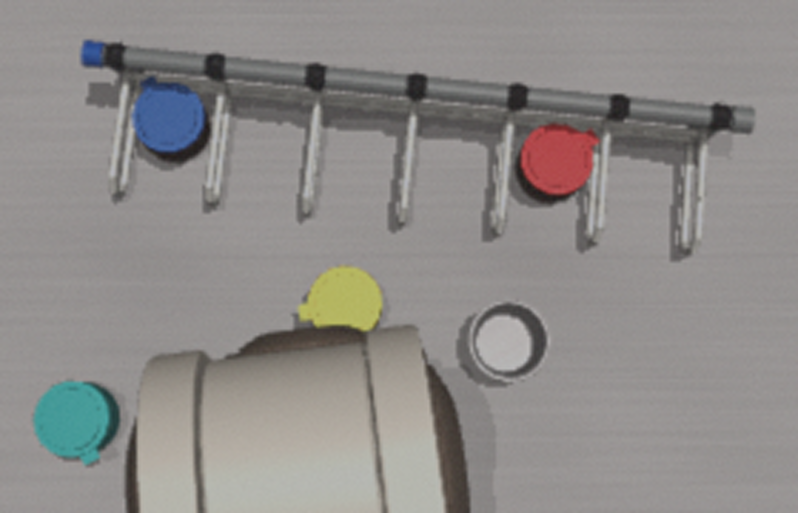

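```bash
python3 -m crank '[{"rx":0,"ry":0,"rz":0.3,"tx":-0.01,"ty":-0.001,"tz":0.0015,"fingers":-0.4},{"rx":0,"ry":0,"rz":0,"tx":-0.01,"ty":0,"tz":0.001,"fingers":-0.4},{"rx":0,"ry":0,"rz":0,"tx":-0.006,"ty":0,"tz":0.0005,"fingers":-0.4},{"rx":0,"ry":0,"rz":0,"tx":-0.006,"ty":0,"tz":0.0005,"fingers":-0.4},{"rx":0,"ry":0,"rz":0,"tx":-0.006,"ty":0,"tz":0.0005,"fingers":-0.4},{"rx":0,"ry":0,"rz":0,"tx":-0.006,"ty":0,"tz":0.0005,"fingers":-0.4},{"rx":0,"ry":0,"rz":0,"tx":-0.006,"ty":0,"tz":0.0005,"fingers":-0.4},{"rx":0,"ry":0,"rz":0,"tx":-0.004,"ty":0,"tz":0.0004,"fingers":-0.4}]'
python3 - <<'E'
from h import *
delta(rk(-.065,.034,.01),[180,5,174])
T=manip.camera("top")[:,:,::-1].copy(); cv2.imwrite("pics/t11.png",cv2.resize(T[120:300,190:470],None,fx=2.85,fy=2.85,interpolation=cv2.INTER_CUBIC))
print(blobs(T,(18,120,60),(35,255,255),(180,150,400,300)))
T=manip.camera("side")[:,:,::-1].copy(); cv2.imwrite("pics/s11.png",cv2.resize(T[110:330,210:420],None,fx=2.7,fy=2.7,interpolation=cv2.INTER_CUBIC))
E
```

```text
clock: 17.77
position: [0.4618, 0.0368, 0.0091]
orientation: [-180.0, 5.0, 174.1]
ft_force: [-0.7, 0.4, 1.1]
finger_gap: 0.0253
t 17.77 p [0.4618 0.0368 0.0091] rack [-0.1701  0.0335] rpy [-179.99    5.    174.07] F [-0.7   0.4   1.09] gap 0.0253 q [  5.2 -10.3 -29.5  65.9  -1.   11. ]
 rotvec [-0.    0.    0.07]
 shift now-frame [-0.1047  0.0004  0.0083]  after-turn frame [-0.1047  0.0005  0.0083]
[]
```

View pics/t11.png

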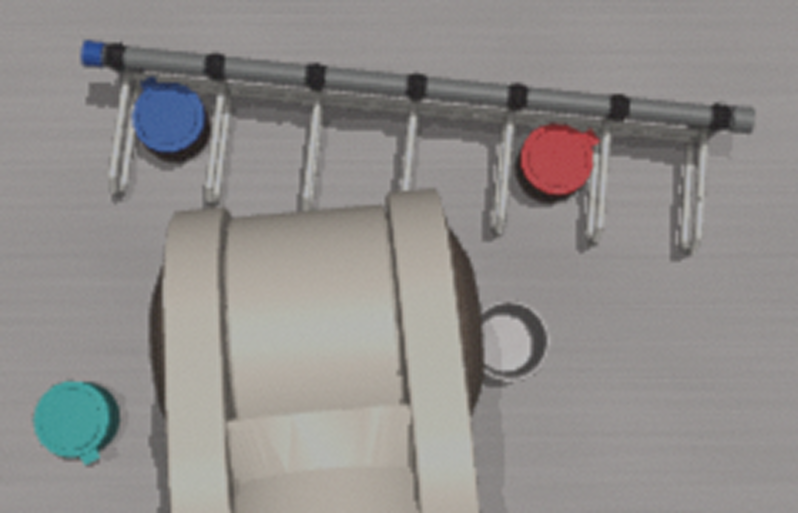

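View pics/s11.png

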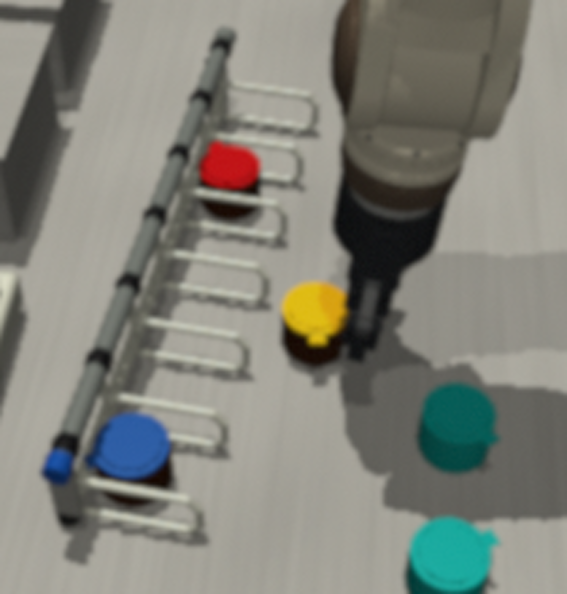

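Run:
```python
from h import *
S=cv2.imread("pics/s11.png")
b=blobs(S,(18,120,90),(35,255,255),(200,240,420,400)); print(b)
for a,c,bb in b:
    u,v=(bb[0]+bb[2]/2)/2.7+210,(bb[1]+33)/2.7+110
    # lid ellipse: left edge bb0; use top edge + half-height of ellipse
    print(bb,onz("side",c[0]/2.7+210,c[1]/2.7+110,.044).round(4),torack(onz("side",c[0]/2.7+210,c[1]/2.7+110,.044)).round(4))
for n,X in dict(nose2=rk(-.091,.072,.042),nose3=rk(-.091,0,.042),lidhome=rk(-.03,.036,.044),lidnow=rk(-.135,.034,.044)).items(): print(n,((proj("side",X)-[210,110])*2.7).round(0))
```

```text
[(3195, [315.06, 311.18], [282, 282, 66, 65])]
[282, 282, 66, 65] [0.4962 0.039  0.044 ] [-0.1361  0.0393]
nose2 [248. 336.]
nose3 [268. 267.]
lidhome [181. 286.]
lidnow [315. 306.]
```

Side view: the pot is upright and touching the fork, with its lid centre near crop (315,308), which gives rack x -0.136 and y ~0.035, in line with lane 3. I'll continue in.

```bash
python3 -m crank '[{"rx":0,"ry":0,"rz":0,"tx":-0.004,"ty":0,"tz":0.0003,"fingers":-0.4},{"rx":0,"ry":0,"rz":0,"tx":-0.005,"ty":0,"tz":0.0004,"fingers":-0.4},{"rx":0,"ry":0,"rz":0,"tx":-0.005,"ty":0,"tz":0.0004,"fingers":-0.4},{"rx":0,"ry":0,"rz":0,"tx":-0.005,"ty":0,"tz":0.0004,"fingers":-0.4},{"rx":0,"ry":0,"rz":0,"tx":-0.005,"ty":0,"tz":0.0004,"fingers":-0.4},{"rx":0,"ry":0,"rz":0,"tx":-0.005,"ty":0,"tz":0.0004,"fingers":-0.4},{"rx":0,"ry":0,"rz":0,"tx":-0.005,"ty":0,"tz":0.0004,"fingers":-0.4},{"rx":0,"ry":0,"rz":0,"tx":-0.003,"ty":0,"tz":0.0003,"fingers":-0.4}]'
python3 - <<'E'
from h import *
delta(rk(-.065,.034,.01),[180,5,174])
T=manip.camera("side")[:,:,::-1].copy(); cv2.imwrite("pics/s12.png",cv2.resize(T[150:300,230:390],None,fx=4,fy=4,interpolation=cv2.INTER_CUBIC))
E
```

```text
clock: 18.53
position: [0.4988, 0.033, 0.0093]
orientation: [-180.0, 5.0, 174.1]
ft_force: [-0.4, 0.2, -0.2]
finger_gap: 0.0255
t 18.53 p [0.4988 0.033  0.0093] rack [-0.1328  0.0336] rpy [-179.99    5.01  174.07] F [-0.38  0.16 -0.19] gap 0.0255 q [  4.3  -5.1 -24.9  65.3  -0.9  10.2]
 rotvec [-0.    0.01  0.07]
 shift now-frame [-0.0677  0.0004  0.0052]  after-turn frame [-0.0677  0.0004  0.0052]
```

View pics/s12.png

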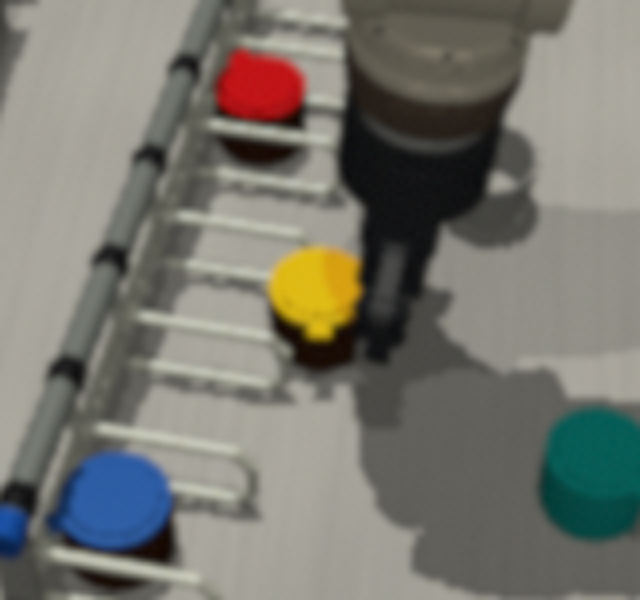

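The pot is upright at the lane mouth. Its lid spans rows ~248–330, midway between the two lane wires at rows ~235 and ~344. Continuing.

```bash
python3 -m crank '[{"rx":0,"ry":0,"rz":0,"tx":-0.004,"ty":0,"tz":0.0003,"fingers":-0.4},{"rx":0,"ry":0,"rz":0,"tx":-0.004,"ty":0,"tz":0.0003,"fingers":-0.4},{"rx":0,"ry":0,"rz":0,"tx":-0.004,"ty":0,"tz":0.0003,"fingers":-0.4},{"rx":0,"ry":0,"rz":0,"tx":-0.004,"ty":0,"tz":0.0003,"fingers":-0.4},{"rx":0,"ry":0,"rz":0,"tx":-0.004,"ty":0,"tz":0.0003,"fingers":-0.4},{"rx":0,"ry":0,"rz":0,"tx":-0.004,"ty":0,"tz":0.0003,"fingers":-0.4},{"rx":0,"ry":0,"rz":0,"tx":-0.004,"ty":0,"tz":0.0003,"fingers":-0.4},{"rx":0,"ry":0,"rz":0,"tx":-0.003,"ty":0,"tz":0.0003,"fingers":-0.4}]'
python3 - <<'E'
from h import *
delta(rk(-.065,.034,.01),[180,5,174])
T=manip.camera("side")[:,:,::-1].copy(); cv2.imwrite("pics/s13.png",cv2.resize(T[150:300,230:390],None,fx=4,fy=4,interpolation=cv2.INTER_CUBIC))
E
```

```text
clock: 19.25
position: [0.5295, 0.0297, 0.0096]
orientation: [-180.0, 5.0, 174.1]
ft_force: [0.2, 0.4, -0.7]
finger_gap: 0.0256
t 19.25 p [0.5295 0.0297 0.0096] rack [-0.102   0.0336] rpy [-179.99    5.    174.07] F [ 0.23  0.44 -0.7 ] gap 0.0256 q [  3.7  -0.9 -20.8  65.2  -0.8   9.6]
 rotvec [-0.    0.    0.07]
 shift now-frame [-0.0369  0.0004  0.0028]  after-turn frame [-0.0369  0.0004  0.0028]
```

View pics/s13.png

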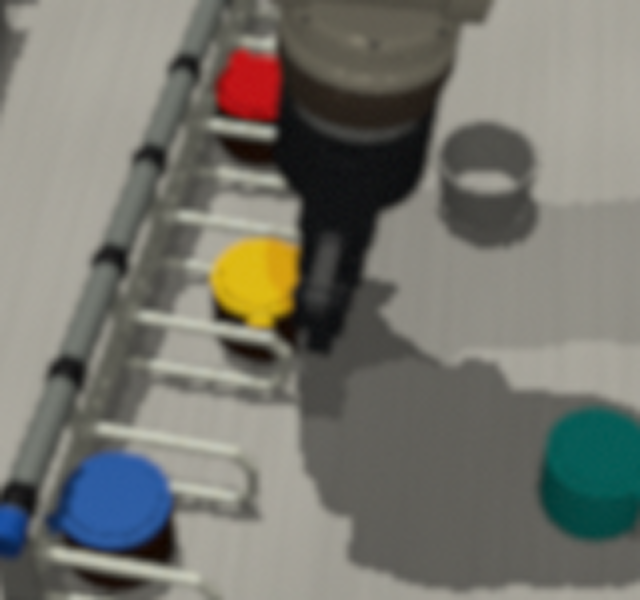

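```bash
python3 -m crank '[{"rx":0,"ry":0,"rz":0,"tx":-0.004,"ty":0.001,"tz":0.0003,"fingers":-0.4},{"rx":0,"ry":0,"rz":0,"tx":-0.004,"ty":0,"tz":0.0003,"fingers":-0.4},{"rx":0,"ry":0,"rz":0,"tx":-0.004,"ty":0,"tz":0.0003,"fingers":-0.4},{"rx":0,"ry":0,"rz":0,"tx":-0.004,"ty":0,"tz":0.0003,"fingers":-0.4},{"rx":0,"ry":0,"rz":0,"tx":-0.004,"ty":0,"tz":0.0003,"fingers":-0.4},{"rx":0,"ry":0,"rz":0,"tx":-0.003,"ty":0,"tz":0.0003,"fingers":-0.4},{"rx":0,"ry":0,"rz":0,"tx":-0.003,"ty":0,"tz":0.0003,"fingers":-0.4},{"rx":0,"ry":0,"rz":0,"tx":-0.002,"ty":0,"tz":0.0002,"fingers":-0.4}]'
python3 - <<'E'
from h import *
delta(rk(-.065,.0345,.01),[180,5,174])
T=manip.camera("side")[:,:,::-1].copy(); cv2.imwrite("pics/s14.png",cv2.resize(T[150:300,230:390],None,fx=4,fy=4,interpolation=cv2.INTER_CUBIC))
E
```

```text
clock: 19.97
position: [0.5574, 0.0279, 0.0097]
orientation: [-180.0, 5.0, 174.1]
ft_force: [-0.6, 0.2, -0.8]
finger_gap: 0.0252
t 19.97 p [0.5574 0.0279 0.0097] rack [-0.074   0.0346] rpy [-179.99    5.    174.07] F [-0.65  0.25 -0.8 ] gap 0.0252 q [  3.3   2.9 -17.   65.2  -0.8   9.2]
 rotvec [-0.   -0.    0.07]
 shift now-frame [-0.009  -0.0001  0.0005]  after-turn frame [-0.009  -0.0001  0.0005]
```

View pics/s14.png

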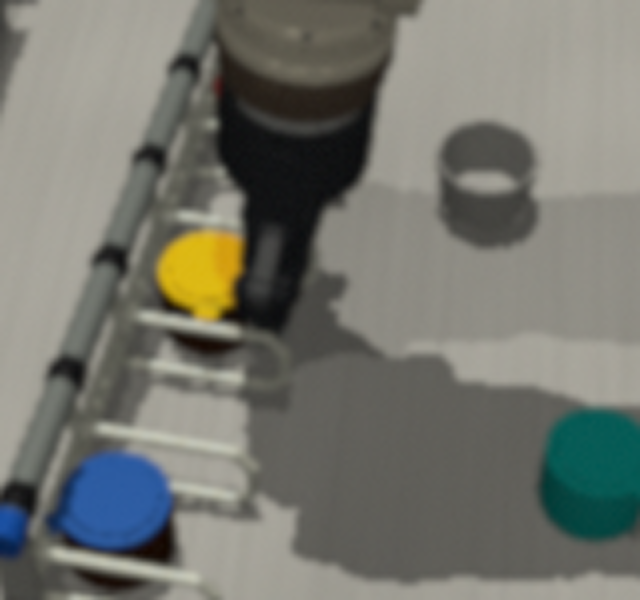

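```bash
python3 -m crank '[{"rx":0,"ry":0,"rz":0,"tx":-0.002,"ty":0,"tz":0.0002,"fingers":-0.4},{"rx":0,"ry":0,"rz":0,"tx":-0.002,"ty":0,"tz":0.0002,"fingers":-0.4},{"rx":0,"ry":0,"rz":0,"tx":-0.001,"ty":0,"tz":0.0001,"fingers":-0.4},{"rx":0,"ry":0,"rz":0,"tx":-0.001,"ty":0,"tz":0.0001,"fingers":-0.4},{"rx":0,"ry":0,"rz":0,"tx":-0.001,"ty":0,"tz":0,"fingers":-0.4},{"rx":0,"ry":0,"rz":0,"tx":0,"ty":0,"tz":0,"fingers":-0.4},{"rx":0,"ry":0,"rz":0,"tx":0,"ty":0,"tz":0,"fingers":-0.4},{"rx":0,"ry":0,"rz":0,"tx":0,"ty":0,"tz":0,"fingers":-0.4}]'
python3 -c "
from h import *
delta(rk(-.065,.0345,.01),[180,5,174])"
python3 -m crank '[{"rx":0,"ry":0,"rz":0,"tx":-0.001,"ty":0,"tz":0,"fingers":-0.4},{"rx":0,"ry":0,"rz":0,"tx":0,"ty":0,"tz":0,"fingers":-0.4},{"rx":0,"ry":0,"rz":0,"tx":0,"ty":0,"tz":0,"fingers":-0.4},{"rx":0,"ry":0,"rz":0,"tx":0,"ty":0,"tz":0,"fingers":-0.4},{"rx":0,"ry":0,"rz":0,"tx":0,"ty":0,"tz":0,"fingers":-0.4},{"rx":0,"ry":0,"rz":0,"tx":0,"ty":0,"tz":0,"fingers":-0.4},{"rx":0,"ry":0,"rz":0,"tx":0,"ty":0,"tz":0,"fingers":-0.4},{"rx":0,"ry":0,"rz":0,"tx":0,"ty":0,"tz":0,"fingers":-0.4}]'
```

```text
clock: 20.68
position: [0.5641, 0.0272, 0.0098]
orientation: [-180.0, 5.0, 174.1]
ft_force: [0.2, -0.1, 0.4]
finger_gap: 0.0257
t 20.68 p [0.5641 0.0272 0.0098] rack [-0.0673  0.0346] rpy [-179.99    5.01  174.07] F [ 0.21 -0.05  0.36] gap 0.0257 q [  3.2   3.7 -16.1  65.3  -0.8   9.1]
 rotvec [-0.    0.01  0.07]
 shift now-frame [-0.0023 -0.0001 -0.    ]  after-turn frame [-0.0023 -0.0001 -0.    ]
clock: 21.35
position: [0.565, 0.0271, 0.0098]
orientation: [-180.0, 5.0, 174.1]
ft_force: [-0.4, 0.1, -0.7]
finger_gap: 0.0259
```

Not home yet, so 1 mm steps with a check after each.

```bash
python3 -m crank '[{"rx":0,"ry":0,"rz":0,"tx":-0.001,"ty":0,"tz":0,"fingers":-0.4},{"rx":0,"ry":0,"rz":0,"tx":0,"ty":0,"tz":0,"fingers":-0.4},{"rx":0,"ry":0,"rz":0,"tx":0,"ty":0,"tz":0,"fingers":-0.4},{"rx":0,"ry":0,"rz":0,"tx":-0.001,"ty":0,"tz":0.0002,"fingers":-0.4},{"rx":0,"ry":0,"rz":0,"tx":0,"ty":0,"tz":0,"fingers":-0.4},{"rx":0,"ry":0,"rz":0,"tx":0,"ty":0,"tz":0,"fingers":-0.4},{"rx":0,"ry":0,"rz":0,"tx":0,"ty":0,"tz":0,"fingers":-0.4},{"rx":0,"ry":0,"rz":0,"tx":0,"ty":0,"tz":0,"fingers":-0.4}]'
python3 - <<'E'
from h import *
delta(rk(-.065,.0345,.01),[180,5,174])
T=manip.camera("side")[:,:,::-1].copy(); cv2.imwrite("pics/s15.png",cv2.resize(T[150:300,230:390],None,fx=4,fy=4,interpolation=cv2.INTER_CUBIC))
E
```

```text
clock: 22.02
position: [0.5668, 0.0269, 0.0097]
orientation: [-180.0, 5.0, 174.1]
ft_force: [-3.2, 0.6, 0.5]
finger_gap: 0.026
t 22.02 p [0.5668 0.0269 0.0097] rack [-0.0646  0.0347] rpy [-179.99    4.97  174.08] F [-3.24  0.62  0.54] gap 0.026 q [  3.1   4.1 -15.6  65.3  -0.8   9. ]
 rotvec [-0.   -0.03  0.08]
 shift now-frame [ 0.0004 -0.0002 -0.0003]  after-turn frame [ 0.0004 -0.0002 -0.0003]
```

View pics/s15.png

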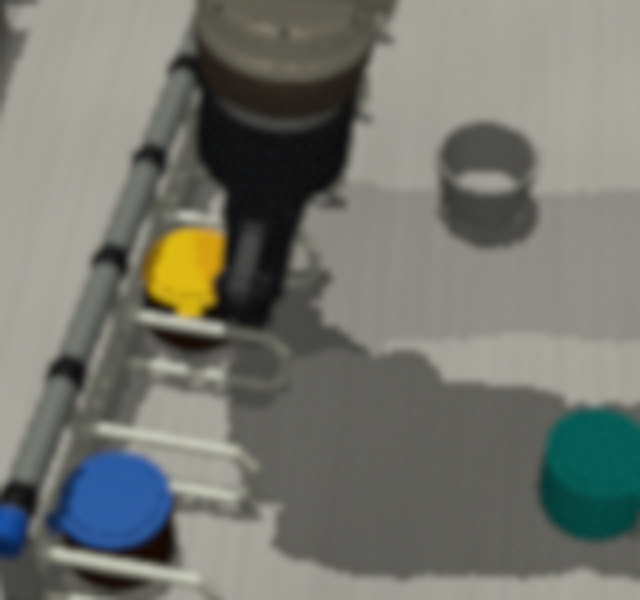

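At the predicted home position (TCP rack x -0.065) the push force has risen to 3.2 N, so the pot is against the backstop. I'll do one tiny confirming press, then back out slowly.

```bash
python3 -m crank '[{"rx":0,"ry":0,"rz":0,"tx":-0.0005,"ty":0,"tz":0,"fingers":-0.4},{"rx":0,"ry":0,"rz":0,"tx":0,"ty":0,"tz":0,"fingers":-0.4},{"rx":0,"ry":0,"rz":0,"tx":0,"ty":0,"tz":0,"fingers":-0.4},{"rx":0,"ry":0,"rz":0,"tx":0,"ty":0,"tz":0,"fingers":-0.4},{"rx":0,"ry":0,"rz":0,"tx":0,"ty":0,"tz":0,"fingers":-0.4},{"rx":0,"ry":0,"rz":0,"tx":0,"ty":0,"tz":0,"fingers":-0.4},{"rx":0,"ry":0,"rz":0,"tx":0,"ty":0,"tz":0,"fingers":-0.4},{"rx":0,"ry":0,"rz":0,"tx":0,"ty":0,"tz":0,"fingers":-0.4}]'
python3 -m crank '[{"rx":0,"ry":0,"rz":0,"tx":0.001,"ty":0,"tz":-0.0001,"fingers":-0.4},{"rx":0,"ry":0,"rz":0,"tx":0.002,"ty":0,"tz":-0.0002,"fingers":-0.4},{"rx":0,"ry":0,"rz":0,"tx":0.005,"ty":0,"tz":-0.0005,"fingers":-0.4},{"rx":0,"ry":0,"rz":0,"tx":0.01,"ty":0,"tz":-0.001,"fingers":-0.4},{"rx":0,"ry":0,"rz":0,"tx":0.02,"ty":0,"tz":-0.002,"fingers":-0.4},{"rx":0,"ry":0,"rz":0,"tx":0.02,"ty":0,"tz":-0.002,"fingers":-0.4},{"rx":0,"ry":0,"rz":0,"tx":0.02,"ty":0,"tz":-0.002,"fingers":-0.4},{"rx":0,"ry":0,"rz":0,"tx":0.02,"ty":0,"tz":-0.002,"fingers":-0.4}]'
python3 -m crank '[{"rx":0,"ry":0,"rz":0,"tx":0,"ty":0,"tz":-0.03,"fingers":-0.4},{"rx":0,"ry":0,"rz":0,"tx":0,"ty":0,"tz":-0.04,"fingers":-0.4},{"rx":0,"ry":0,"rz":0,"tx":0,"ty":0,"tz":-0.04,"fingers":-0.4},{"rx":0,"ry":0,"rz":0,"tx":0.03,"ty":0,"tz":-0.02,"fingers":-0.4},{"rx":0,"ry":0,"rz":0,"tx":0.03,"ty":0,"tz":-0.02,"fingers":-0.4},{"rx":0,"ry":0,"rz":0,"tx":0.02,"ty":0,"tz":0,"fingers":-0.4},{"rx":0,"ry":0,"rz":0,"tx":0,"ty":0,"tz":0,"fingers":-0.4},{"rx":0,"ry":0,"rz":0,"tx":0,"ty":0,"tz":0,"fingers":-0.4}]'
python3 - <<'E'
from h import *
delta()
T=manip.camera("top")[:,:,::-1].copy(); cv2.imwrite("pics/t16.png",cv2.resize(T[120:300,190:470],None,fx=2.85,fy=2.85,interpolation=cv2.INTER_CUBIC))
S=manip.camera("side")[:,:,::-1].copy(); cv2.imwrite("pics/s16.png",cv2.resize(S[150:300,230:390],None,fx=4,fy=4,interpolation=cv2.INTER_CUBIC))
E
```

```text
clock: 22.73
position: [0.567, 0.0269, 0.0097]
orientation: [-180.0, 4.9, 174.1]
ft_force: [-5.3, 0.3, 1.1]
finger_gap: 0.0254
clock: 23.4
position: [0.4681, 0.0371, 0.0109]
orientation: [-180.0, 5.0, 174.1]
ft_force: [0.2, 0.4, 1.1]
finger_gap: 0.0256
clock: 24.07
position: [0.3768, 0.0467, 0.154]
orientation: [180.0, 5.1, 174.1]
ft_force: [0.6, -0.9, -0.0]
finger_gap: 0.0258
t 24.07 p [0.3768 0.0467 0.154 ] rack [-0.2556  0.0345] rpy [179.98   5.14 174.11] F [ 0.56 -0.87 -0.03] gap 0.0258 q [  8.  -24.8 -24.3  85.5  -1.2  13.8]
```

View pics/t16.png

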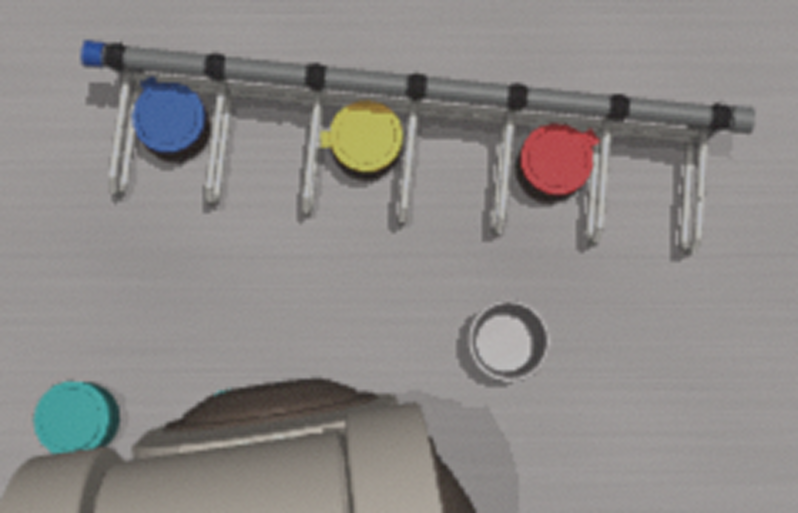

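View pics/s16.png

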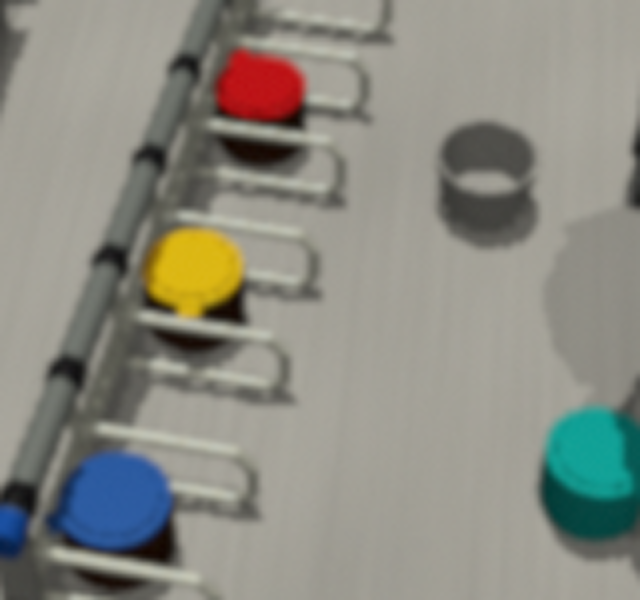

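The top view shows the yellow pot in the third gap, lid at crop (366,136), level with the line through the blue (169,117) and red (557,159) lids. The blue pot, red pot and ramekin (508,341) sit where they did at the start. The side view shows the pot upright and the hand clear. Handing in.

```bash
python3 -c "
from rig import manip
print(manip.close_job()); print(manip.sense()['clock'])"
```

```text
the job is handed in; nothing more can be done
None
the job is handed in; nothing more can be done
```

The yellow-lidded pot is fully home in the third gap and the job is handed in, at about 24 s of the 72 s allowed.

- **Rail:** I ran the closed fingertips along the rail from gap 1, over the collars at 144 and 72 mm, and stopped in the middle of gap 3. The reading was 2–3 N down in gaps 1 and 2, 4.0 and 4.8 N on the two collars, and 4.0 N at the end. Force was only read at the end of each move, about every 36 mm. The lowest reading, 1.9 N in gap 2, still showed 2.4 N of sideways drag.
- **Pot:** I slid it sideways along the table with the fingers as a low two-pronged fork, keeping the foil tab clear. I then pushed it up the lane until the push force rose to 5.3 N with the hand at the predicted home position. The hand backed straight out and up.
- **Last checks:**
  - The last pictures show the pot upright in gap 3, level with the blue and red lids.
  - The blue pot, red pot and ramekin are at the same pixels as at the start.
  - The hand was well clear of everything, with no contact force.
- **Disagreements:** The camera views disagreed by up to about 5 mm on some positions. I shifted the rack estimate about 3 mm after comparing the views. Wrist pictures taken during and after the rail run then put the rail and collars within about 1.5 mm of it.
- **Refused call:** My first move call was refused for missing keys, and nothing moved.

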